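Set the thrust collar of a glass-tube turner on its spindle flat

TASK

Set the thrust collar on the tube turner's spindle: slide it fully home against the bearing next to the chuck, turn it until its set screw squarely faces the flat milled along the spindle, and tighten the screw firmly onto that flat by its knob, then let go. The flat under the collar has to be felt for: never force the screw down while it is still on the round of the spindle. Leave the glassware and tools around the machine where they lie.

Things in the scene. Friction and masses are not known exactly. Their poses are not given: they have to be found in the camera images.
- turner: the tube turner, fixed to the bench: dark base plate 130 x 300 x 12 mm, aluminium gearmotor 98 mm high, two grey pillow-block bearings, three-jaw chuck. Origin on the bench under the spindle, half-way between the bearings; z up, y along the spindle from the chuck (y -0.09 to -0.15, towards the robot) to the gearmotor (y +0.09 to +0.17, away from it). Nothing there is higher than 114 mm, but for the knob
- spindle: the spindle's seat: origin on the spindle axis, 85 mm above the bench, half-way between the bearings, axes as the turner's. It does not show how the spindle is rolled. The steel spindle, held still by the motor, is 30 mm thick with one flat, 19 mm wide, 11.5 mm from the axis, all along. The flat faces up, but up to 0.42 rad (24 degrees) off to either side: feel for it under the collar
- collar: the thrust collar, a steel ring 52 mm in diameter, 26 mm wide, round the spindle, with a thin brass washer on its chuck side; it slides along the spindle (about 3 N) and turns on it (about 0.12 N m). Origin at its centre on the axis, z out along the set screw. In the turner's frame: x = 0, y = 0.020 m minus collar_slide, z = 0.085 m
- bearing_face (a point): centre, on the spindle axis, of the inner face of the bearing next to the chuck, which the collar's washer must lie against (turner's frame: y = -0.051 m). The bearings are round housings of 26 mm radius, 22 mm wide, the other's inner face at y = +0.051 m
- knob_grip (a point): centre of the black lobed knob on the set screw, 26 mm in diameter, 22 mm tall, 60 mm from the spindle axis (minus screw_depth); z outwards along the screw. It is the only handle: held by it the collar slides and turns; turned about its own axis it drives the screw. A grip of 10 to 20 N does all; at about 8 N the knob slips in the fingers before the screw presses with much over 40 N
- collar_slide (a joint): how far the collar has been slid towards the chuck, m: 0 at the gearmotor end, 0.055 when its washer lies against the bearing next to the chuck; starts at 0.004 to 0.028
- collar_angle (a joint): how far the collar is turned about the spindle, rad: 0 with the screw upright, positive leaning to the turner's -x side, negative to its +x side. Starts at -0.65 to -0.78; stops at -0.9 and 1.0. With the screw in by some 2 mm over the flat it has only 0.35 to 0.45 rad of play either way before the shoe's edge binds, alike on both sides: the flat faces half-way between
- knob_turn (a joint): rotation of the knob, rad: 0 as found, growing clockwise (seen from outside, looking at the spindle). One turn drives the screw in by 10 mm (1.59 mm per rad); it turns with 0.07 N m and stays where left. It meets the round of the spindle at about 0.2, the squarely faced flat at about 2.4, and bears firmly there at 2.7 to 2.9; out of square it meets resistance earlier
- screw_depth (a joint): how far the screw has gone in, m: 0 as found; 0.0038 when its brass shoe (12 mm wide round the spindle, 18 mm along it, flat below) lies square on the flat, 0.0043 and more once tightened. Where the collar's play ends, the sideways force at the knob rises from about 3 N to over 8 N. Within about 0.1 rad of square is near enough; further out the shoe stands on its edge and stays higher
- test_tube_1: bystander: glass test tube lying beside the base plate, 21 x 142 mm; origin under its middle
- tube_wide: bystander: length of glass tube lying beside the base plate, 18 x 232 mm; origin under its middle
- tweezers: bystander: steel tweezers, 157 mm long; origin under their middle
- cork_0: bystander: cork stopper, 28 mm; origin at its underside
- beaker_a: bystander: standing glass beaker, 73 mm in diameter, 110 mm tall; origin at its underside

How it is judged:
At the end, for the whole second after the job is handed in: the collar stands against the bearing next to the chuck (gap under 1.5 mm), its screw is down on the flat (in by more than 4.2 mm, which it can only be when it faces the flat squarely) and bears on it with more than 20 N, and all is at rest and let go (value of joint collar_slide above 0.0535 m and value of joint screw_depth above 0.0042 m and contact force between collar and spindle above 20 N and angular speed of collar below 0.05 rad/s); the robot touches nothing.
It fails at once if the screw is forced down (over 90 N) while it is not yet well down over the flat (in by less than 3 mm), which scores the spindle (contact force between collar and spindle above 90 N and value of joint screw_depth below 0.003 m).
It fails at once if a bystander (test tube, glass tube, tweezers, cork or beaker) is moved by more than 40 mm (distance of any of test_tube_1, tube_wide, tweezers, cork_0, beaker_a from where it was at the start of the episode above 0.04 m).
It also fails if it takes over 67 s, if anything falls off the work surface, if the arm or the gripper's body presses on something with over 40 N, if the wrist force passes 120 N, or if a joint passes its speed limit or range.

ROBOT

A 6-joint arm with a two-finger parallel gripper is mounted at the origin on the work surface; the furniture and walls round the work are solid. World frame = base frame: x ahead of the robot, y to its left, z up, the work surface at z = 0. Lengths are in m, angles in rad, forces in N, time in s.
With the tool pointing down it reaches from about 0.25 to 0.725 m from the base axis. Payload 4 kg.
Tool frame: the origin (TCP) lies where the fingers leave the gripper's body, on its centre line; the fingertips stand 73 mm ahead of it and the grasp point (between the pads) lies 54 mm ahead of it (bot.tips_ahead is the z of the fingertips in the tool frame, in m); z points along the fingers, y is the direction in which the jaws open and shut (so a half turn about z gives the same grasp; the last joint's range is limited). The gripper opens to 85 mm and grips with 20 to 120 N. Pads are 22 mm wide; open, the fingers measure 114 mm over their backs; the gripper's body (76 mm by 85 mm) begins 54 mm behind the grasp point. The pads swing forward as they close: fully open they stand 13 mm farther back than shut.
Start: joints at [1.11, 0.241, 0.005, 1.335, 0, 1.571], TCP at [0.222, 0.448, 0.304] pointing down, gripper open.
Joint ranges: [-2.72, 2.72], [-1.05, 1.87], [-1.09, 1.28], [-1.99, 2.15], [-1.42, 1.44], [-3.14, 3.14]. Speed limits (rad/s): [2.79, 2.79, 3.14, 3.14, 3.14, 3.14].

INTERFACE

Orientations are given as a unit quaternion [x, y, z, w].
In Python, from workcell import readout, camera, get_calibration, order, bot gives the robot as it stands.
- The arm moves only by the tool send_rows, never from a script. Its argument "moves" is a list of rows, each a list of 3 entries, a list of its own where there are three numbers: the shift along the tool's x, y, z in mm, then the turn, a rotation vector about the tool's x, y, z in rad, then the finger opening in mm, from 0 to 85.4. In form: [[[dx, dy, dz], [ax, ay, az], grip], ...]. A call has 1 to 12 rows; each row is the pose to reach, as a shift and turn from the pose measured when the call began, along the tool's axes at that moment; what a row does not reach only later rows make up. A row lasts 1/12 s, in which the tool goes at most 41.7 mm and 7.16 degrees, less where a joint would pass 70% of its speed; a pose out of reach is approached as far as the arm can. A call with a gripper value outside its range is refused whole. The fingers move at their own pace and stop on an object; the grip force is fixed at half the most. Time passes only in rows, so rows that repeat a pose let the fingers close. It gives the time, the measured TCP pose, the force and the opening at its end, in the units of the state.
- readout.get_obs(): the state, without advancing time (a new reading comes with each control period).
- camera(name): name is "side" or "top"; returns the picture (420x560x3 uint8, red, green, blue); there is no depth.
- get_calibration(name): a dict with "fx", "fy", "cx", "cy" (pixels), "R" (3x3) and "t" (3): a world point X has camera coordinates R X + t. Camera axes: x right, y down, z forward; pixel columns grow to the right and rows downward; lengths in m; the calibration is good to about 2 mm. A picture is of the moment at which its call begins. get_calibration takes no time and is no camera call.
- order.job_done(): hands the job in, once; it reports no verdict.
The state is a dict: "clock": time; "joint_pos": joint angles; "joint_vel": joint speeds; "tau": joint torques, N m; "eef_pos": TCP position; "tool_rot": TCP orientation; "ft_force": force on the tool from outside, world axes, zero at the start; "ft_torque": the same for the moment, N m; "grip_width": finger opening in m.
Only numpy, scipy, OpenCV 4.12 (cv2) and the standard library are available. Lean on these libraries where they do the work, as an engineer would, in place of code of your own. Each camera call takes 0.05 s, during which the arm holds its last target. There are 200 camera calls.

## Working session

There is one attempt and no reset: what is moved stays moved. The work goes in short steps, Python scripts to look and compute and a tool call to move; the robot and the scene stay as the last step left them, time stands still between calls to the robot, and variables do not carry over. Pictures are saved under pics/ and viewed, about 8 in all and at most 12, crops included, and the job is handed in when it is done.

Besides the shell and the picture viewer there is one more tool, called as name(argument=value, ...) on one line, values as JSON. send_rows: Moves the arm, as the interface text tells. Its arguments: {"type":"object","properties":{"moves":{"type":"array","items":{"type":"array"}}},"required":["moves"]}

```bash
ls; mkdir -p pics
python3 - <<'E'
from workcell import readout,camera,get_calibration,order,bot
import cv2
print(readout.get_obs()); print(bot.tips_ahead)
for n in("side","top"):
    cv2.imwrite(f"pics/{n}0.png",cv2.cvtColor(camera(n),cv2.COLOR_RGB2BGR)); print(n,get_calibration(n))
E
```

```text
pics
{'clock': 0.0, 'joint_pos': array([ 1.10995808e+00,  2.41418330e-01,  3.74208906e-03,  1.33518713e+00,
       -1.35983691e-05,  1.57082854e+00]), 'joint_vel': array([-0.00077157, -0.00082108,  0.00194285, -0.00132175,  0.00010661,
       -0.00017409]), 'tau': array([-1.18573655e-03, -3.72324729e+01,  2.52404022e+01,  1.70134770e-02,
       -9.62874469e-05, -1.60056817e-05]), 'eef_pos': array([0.22214401, 0.44741902, 0.30301693]), 'tool_rot': array([ 2.28401141e-01,  9.73566562e-01, -1.00776167e-03, -2.29405430e-04]), 'ft_force': array([0.19778996, 0.81752297, 0.2945176 ]), 'ft_torque': array([ 0.02734131,  0.01910704, -0.07200567]), 'grip_width': 0.08557395975913047}
0.0726
side {'fx': 490.3060479377079, 'fy': 490.3060479377079, 'cx': 284.009767079539, 'cy': 209.09643896577876, 'R': array([[ 0.82541063, -0.56405779, -0.02315367],
       [-0.31542028, -0.4267771 , -0.84756791],
       [ 0.46819582,  0.7068947 , -0.53018162]]), 't': array([-0.44386215,  0.28417499,  0.66844547])}
top {'fx': 541.2918034719243, 'fy': 541.2918034719243, 'cx': 288.1461092987614, 'cy': 203.75798443915153, 'R': array([[-0.00419235, -0.99998286,  0.00408783],
       [-0.99597945,  0.00380969, -0.08950096],
       [ 0.08948385, -0.00444661, -0.99597835]]), 't': array([-0.006304  ,  0.52352539,  1.00921877])}
```

View pics/side0.png

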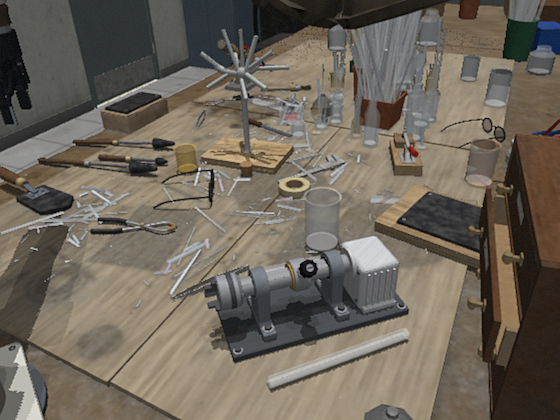

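View pics/top0.png

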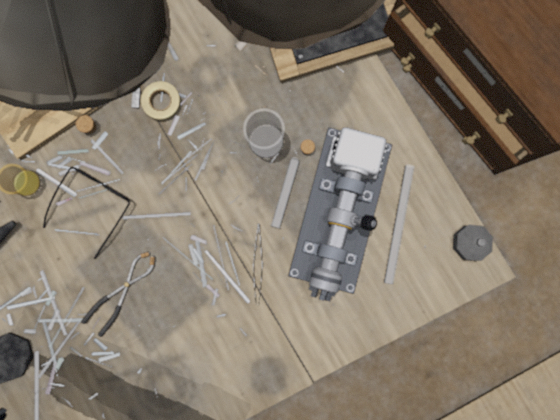

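Run:
```python
import cv2
i=cv2.imread("pics/top0.png")
cv2.imwrite("pics/c1.png",cv2.resize(i[115:305,260:420],None,fx=3.1,fy=3.1,interpolation=cv2.INTER_CUBIC))
i=cv2.imread("pics/side0.png")
cv2.imwrite("pics/c2.png",cv2.resize(i[225:365,190:420],None,fx=3.4,fy=3.4,interpolation=cv2.INTER_CUBIC))
```

```text
(no output)
```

View pics/c1.png

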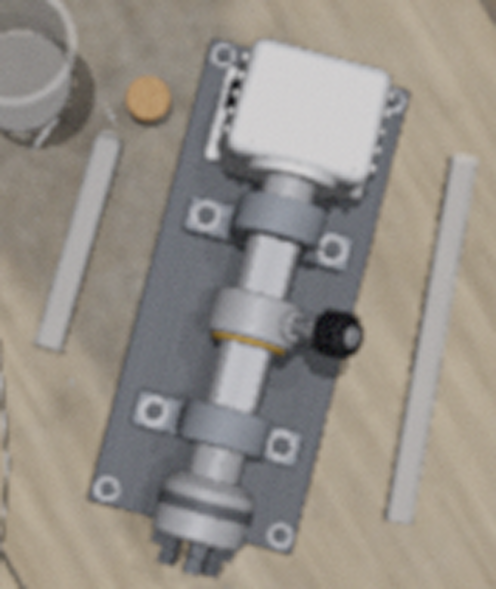

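View pics/c2.png

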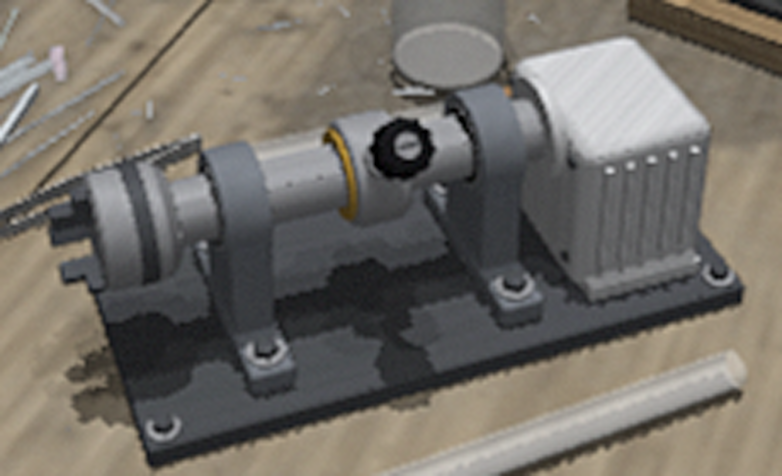

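```bash
cat > h.py <<'E'
import numpy as np
from scipy.spatial.transform import Rotation as Rn
from workcell import readout,camera,get_calibration,order,bot
def ray(n,px):
    c=get_calibration(n); d=np.array([(px[0]-c['cx'])/c['fx'],(px[1]-c['cy'])/c['fy'],1.])
    return -c['R'].T@c['t'], c['R'].T@d
def plane(n,px,z):
    o,d=ray(n,px); return o+d*(z-o[2])/d[2]
def tri(a,b):
    o1,d1=ray('top',a);o2,d2=ray('side',b)
    s=np.linalg.lstsq(np.c_[d1,-d2],o2-o1,rcond=None)[0]
    p,q=o1+s[0]*d1,o2+s[1]*d2
    return (p+q)/2,np.linalg.norm(p-q)
def top(c): return ((c[0]+.5)/3.1-.5+260,(c[1]+.5)/3.1-.5+115)
def side(c): return ((c[0]+.5)/3.4-.5+190,(c[1]+.5)/3.4-.5+225)
E
python3 - <<'E'
from h import *
np.set_printoptions(precision=4,suppress=True)
F=[plane('top',top(c),.022) for c in[(206,215),(333,250),(153,411),(282,445)]]
P=[plane('top',top(c),.014) for c in[(223,55),(394,99),(107,488),(280,536)]]
for L in(F,P):
    y=(L[0]+L[1]-L[2]-L[3])/2; x=(L[1]+L[3]-L[0]-L[2])/2
    print(np.mean(L,0),np.linalg.norm(y),np.degrees(np.arctan2(y[1],y[0])),np.linalg.norm(x),np.degrees(np.arctan2(x[1],x[0])))
print("foot tri",tri(top((333,250)),side((514,284))),tri(top((282,445)),side((266,350))))
k,e=tri(top((336,334)),side((402,148)));print("knob",k,e)
o=np.mean(F,0);y=(F[0]+F[1]-F[2]-F[3]);y[2]=0;y/=np.linalg.norm(y);x=np.array([y[1],-y[0],0])
d=k-[o[0],o[1],.085];print("x,y,z",d@x,d@y,d[2],np.hypot(d@x,d[2]),np.arctan2(-(d@x),d[2]))
print("washer y",(plane('top',top((250,345)),.111)-o)@y)
E
```

```text
[ 0.4902 -0.1037  0.022 ] 0.12477444110877686 -15.565191095928752 0.08136099035622164 -105.35885838584474
[ 0.5142 -0.1098  0.014 ] 0.28077719079438745 -15.474935687662065 0.11034203362529554 -105.25651744714716
foot tri (array([ 0.5398, -0.1597,  0.0251]), np.float64(0.0019264594940695341)) (array([ 0.4205, -0.1265,  0.0248]), np.float64(0.0019097127918238266))
knob [ 0.4829 -0.1455  0.1255] 0.0027975825144411406
x,y,z 0.04222496205876646 0.004166991825462649 0.04051129705430877 0.05851591757707225 -0.8061075842753903
washer y -0.014586404992137942
```

```bash
cat >> h.py <<'E'
np.set_printoptions(precision=4,suppress=True)
O=np.array([.490,-.104,.085]); A=np.radians(-15.5)
Y=np.array([np.cos(A),np.sin(A),0]); X=np.array([Y[1],-Y[0],0]); Z=np.array([0,0,1.])
def pose(r,th,y,ph):
    u=-np.sin(th)*X+np.cos(th)*Z; z=-u; y0=-np.cos(th)*X-np.sin(th)*Z
    M=Rn.from_matrix(np.c_[np.cross(y0,z),y0,z])*Rn.from_rotvec([0,0,ph])
    return O+y*Y+u*(r+.054),M
def cur():
    s=readout.get_obs(); return s['eef_pos'],Rn.from_quat(s['tool_rot'])
def where(s=None):
    p,R=cur(); z=R.apply([0,0,1]); th=np.arctan2(z@X,-z@Z); u=-np.sin(th)*X+np.cos(th)*Z
    g=p+.054*z-O; y0=-np.cos(th)*X-np.sin(th)*Z; yt=R.apply([0,1,0])
    x0=np.cross(y0,z); return dict(th=th,r=g@u,side=g@y0,y=g@Y,ph=np.arctan2(-(yt@x0),yt@y0),tiltY=z@Y)
def row(r,th,y,ph):
    p,R=cur(); P,M=pose(r,th,y,ph)
    return [list(map(float,np.round(R.inv().apply(P-p)*1000,1))),list(map(float,np.round((R.inv()*M).as_rotvec(),3)))]
def st():
    s=readout.get_obs(); R=Rn.from_quat(s['tool_rot'])
    print('t',round(s['clock'],2),'w',{k:round(float(v),4) for k,v in where().items()},'F',R.inv().apply(s['ft_force']).round(2),'T',R.inv().apply(s['ft_torque']).round(3),'j',s['joint_pos'].round(2),'g',round(s['grip_width'],4))
E
python3 - <<'E'
from h import *
st(); print(row(.17,-.78,.004,-1.4))
print(((plane('top',(268,136),0)-O)@X,(plane('top',(268,136),0)-O)@Y))
E
```

```text
t 0.1 w {'th': 0.0018, 'r': 0.165, 'side': 0.4594, 'y': -0.4055, 'ph': 0.1902, 'tiltY': -0.0004} F [ 0.84 -0.08 -0.26] T [-0.005  0.052 -0.015] j [1.11 0.24 0.   1.34 0.   1.57] g 0.0853
[[-518.8, -528.7, 59.8], [-0.713, -0.493, -1.501]]
(np.float64(-0.17521749185970764), np.float64(0.12782828553580372))
```

send_rows(moves=[[[-519,-529,60],[-0.713,-0.493,-1.501],85],[[-519,-529,60],[-0.713,-0.493,-1.501],85],[[-519,-529,60],[-0.713,-0.493,-1.501],85],[[-519,-529,60],[-0.713,-0.493,-1.501],85],[[-519,-529,60],[-0.713,-0.493,-1.501],85],[[-519,-529,60],[-0.713,-0.493,-1.501],85],[[-519,-529,60],[-0.713,-0.493,-1.501],85],[[-519,-529,60],[-0.713,-0.493,-1.501],85],[[-519,-529,60],[-0.713,-0.493,-1.501],85],[[-519,-529,60],[-0.713,-0.493,-1.501],85],[[-519,-529,60],[-0.713,-0.493,-1.501],85],[[-519,-529,60],[-0.713,-0.493,-1.501],85]])

```text
clock: 1.1
eef_pos: [0.3445, 0.0797, 0.2713]
tool_rot: [-0.274, 0.924, 0.185, 0.193]
ft_force: [0.9, -0.7, 0.3]
grip_width: 0.0851
```

```bash
python3 -c "
from h import *
st(); print(row(.16,-.78,.004,-1.4))"
```

```text
t 1.1 w {'th': -0.5276, 'r': 0.0378, 'side': 0.2131, 'y': -0.1825, 'ph': -0.8811, 'tiltY': 0.1261} F [-0.51 -1.   -0.33] T [0.277 0.432 0.001] j [-0.08 -0.2  -0.63  0.89  0.49 -0.6 ] g 0.0851
[[74.3, -328.8, -90.5], [-0.222, -0.179, -0.499]]
```

send_rows(moves=[[[74,-329,-90],[-0.222,-0.179,-0.499],85],[[74,-329,-90],[-0.222,-0.179,-0.499],85],[[74,-329,-90],[-0.222,-0.179,-0.499],85],[[74,-329,-90],[-0.222,-0.179,-0.499],85],[[74,-329,-90],[-0.222,-0.179,-0.499],85],[[74,-329,-90],[-0.222,-0.179,-0.499],85],[[74,-329,-90],[-0.222,-0.179,-0.499],85],[[74,-329,-90],[-0.222,-0.179,-0.499],85],[[74,-329,-90],[-0.222,-0.179,-0.499],85],[[74,-329,-90],[-0.222,-0.179,-0.499],85],[[74,-329,-90],[-0.222,-0.179,-0.499],85],[[74,-329,-90],[-0.222,-0.179,-0.499],85]])

```text
clock: 2.1
eef_pos: [0.4551, -0.2544, 0.2342]
tool_rot: [-0.493, 0.782, 0.255, 0.282]
ft_force: [0.3, -0.4, 0.6]
grip_width: 0.0851
```

Run:
```python
from h import *
import cv2
st(); print(row(.06,-.78,.004,-1.4))
i=cv2.cvtColor(camera('side'),cv2.COLOR_RGB2BGR)
cv2.imwrite("pics/s1.png",cv2.resize(i[100:370,160:460],None,fx=2.2,fy=2.2,interpolation=cv2.INTER_CUBIC))
```

```text
t 2.1 w {'th': -0.78, 'r': 0.1606, 'side': -0.0047, 'y': 0.0067, 'ph': -1.3968, 'tiltY': 0.0026} F [-0.34 -0.36 -0.63] T [ 0.122  0.633 -0.01 ] j [-0.78  0.58  0.13  1.57  0.66 -2.07] g 0.0851
[[-4.2, 3.6, 100.6], [-0.003, 0.0, -0.003]]
```

View pics/s1.png

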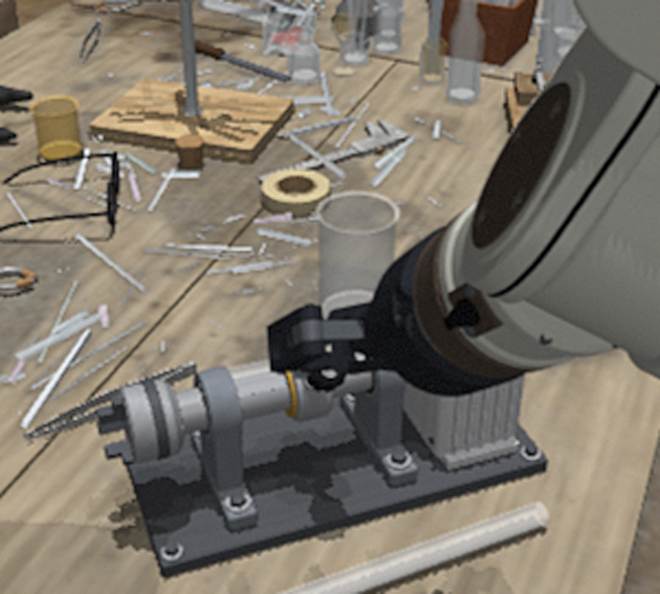

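send_rows(moves=[[[-4,3.6,30],[-0.003,0,-0.003],85],[[-4,3.6,55],[-0.003,0,-0.003],85],[[-4,3.6,80],[-0.003,0,-0.003],85],[[-4,3.6,100],[-0.003,0,-0.003],85],[[-4,3.6,100],[-0.003,0,-0.003],85],[[-4,3.6,100],[-0.003,0,-0.003],85],[[-4,3.6,100],[-0.003,0,-0.003],85]])

```text
clock: 2.73
eef_pos: [0.4714, -0.18, 0.168]
tool_rot: [-0.495, 0.781, 0.256, 0.282]
ft_force: [-0.9, 0.6, -0.6]
grip_width: 0.0851
```

Run:
```python
from h import *
import cv2
st(); print(row(.06,-.78,.004,-1.4))
a=cv2.cvtColor(camera('side'),cv2.COLOR_RGB2BGR)[190:340,220:400]
b=cv2.cvtColor(camera('top'),cv2.COLOR_RGB2BGR)[140:290,290:470]
cv2.imwrite("pics/s2.png",cv2.resize(np.vstack([a,b]),None,fx=2,fy=2,interpolation=cv2.INTER_CUBIC))
```

```text
t 2.73 w {'th': -0.7815, 'r': 0.06, 'side': 0.0029, 'y': 0.0023, 'ph': -1.4006, 'tiltY': -0.0022} F [0.29 0.98 0.67] T [0.136 0.743 0.022] j [-0.67  0.57 -0.08  1.29  0.71 -1.93] g 0.0851
[[2.4, -2.0, 0.0], [0.002, 0.001, 0.001]]
```

View pics/s2.png

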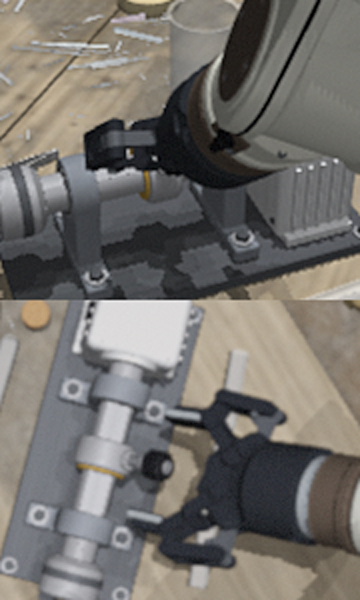

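send_rows(moves=[[[2,-2,0],[0,0,0],0],[[2,-2,0],[0,0,0],0],[[2,-2,0],[0,0,0],0],[[2,-2,0],[0,0,0],0],[[2,-2,0],[0,0,0],0],[[2,-2,0],[0,0,0],0],[[2,-2,0],[0,0,0],0],[[2,-2,0],[0,0,0],0],[[2,-2,0],[0,0,0],0],[[2,-2,0],[0,0,0],0]])

```text
clock: 3.67
eef_pos: [0.4728, -0.1833, 0.1668]
tool_rot: [-0.495, 0.781, 0.255, 0.282]
ft_force: [-3.1, -3.7, 3.1]
grip_width: 0.0242
```

```bash
python3 -c "
from h import *
st()"
```

```text
t 3.67 w {'th': -0.7805, 'r': 0.0611, 'side': -0.0, 'y': 0.0046, 'ph': -1.4005, 'tiltY': -0.0003} F [ 1.28  1.82 -5.34] T [-0.402  0.796 -0.078] j [-0.67  0.57 -0.08  1.29  0.71 -1.94] g 0.0242
```

```bash
python3 -c "
from h import *
p,R=cur(); print('Y in tool',R.inv().apply(Y)); print(R.inv().apply(-Y*34))"
```

```text
Y in tool [-0.1695 -0.9855 -0.0003]
[ 5.762  33.5082  0.0087]
```

send_rows(moves=[[[0.5,3,0],[0,0,0],0],[[1,6,0],[0,0,0],0],[[1.5,9,0],[0,0,0],0],[[2,12,0],[0,0,0],0],[[2.6,15,0],[0,0,0],0],[[3.1,18,0],[0,0,0],0],[[3.6,21,0],[0,0,0],0],[[4.1,24,0],[0,0,0],0],[[4.6,27,0],[0,0,0],0],[[5.2,30,0],[0,0,0],0],[[5.8,33.5,0],[0,0,0],0],[[5.8,33.5,0],[0,0,0],0]])

```text
clock: 4.67
eef_pos: [0.439, -0.174, 0.1668]
tool_rot: [-0.495, 0.781, 0.256, 0.282]
ft_force: [-0.2, -3.6, 3.3]
grip_width: 0.0242
```

```bash
python3 -c "
from h import *
st()"
```

```text
t 4.67 w {'th': -0.7804, 'r': 0.0611, 'side': -0.0001, 'y': -0.0305, 'ph': -1.3992, 'tiltY': -0.0013} F [ 0.04 -0.77 -4.86] T [ 0.049  0.775 -0.038] j [-0.7   0.53 -0.16  1.27  0.69 -1.97] g 0.0242
```

send_rows(moves=[[[0.2,1,0],[0,0,0],0],[[0.3,2,0],[0,0,0],0],[[0.5,3,0],[0,0,0],0],[[0.7,4,0],[0,0,0],0],[[0.7,4,0],[0,0,0],0]])

```text
clock: 5.08
eef_pos: [0.4355, -0.1731, 0.1668]
tool_rot: [-0.495, 0.781, 0.255, 0.282]
ft_force: [3.1, -2.8, 1.2]
grip_width: 0.0244
```

```bash
python3 -c "
from h import *
st()"
```

```text
t 5.08 w {'th': -0.7805, 'r': 0.0612, 'side': -0.0001, 'y': -0.0341, 'ph': -1.4, 'tiltY': -0.0002} F [-0.18 -3.8  -2.21] T [ 1.154  0.77  -0.053] j [-0.7   0.52 -0.17  1.27  0.69 -1.97] g 0.0244
```

send_rows(moves=[[[0.2,1,0],[0,0,0],0],[[0.3,2,0],[0,0,0],0],[[0.3,2,0],[0,0,0],0]])

```text
clock: 5.33
eef_pos: [0.4349, -0.173, 0.1669]
tool_rot: [-0.496, 0.781, 0.254, 0.283]
ft_force: [7.0, -2.8, -2.1]
grip_width: 0.0242
```

```bash
python3 -c "
from h import *
st()"
```

```text
t 5.33 w {'th': -0.7805, 'r': 0.0614, 'side': -0.0, 'y': -0.0345, 'ph': -1.4026, 'tiltY': 0.0028} F [ 0.78 -7.69  0.89] T [2.052 0.742 0.03 ] j [-0.7   0.52 -0.18  1.26  0.7  -1.97] g 0.0242
```

```bash
cat >> h.py <<'E'
def rows(ths,r,y,phs,g=0):
    w=where()
    for t,p in zip(ths,phs): print([*row(r,t,y,p),g],end=',')
    print()
E
python3 -c "
from h import *
rows(np.linspace(-.78,-.26,9)[1:],.0612,-.0348,[-1.4]*8)"
```

```text
[[-7.4, 1.4, 0.4], [0.008, 0.065, 0.002], 0],[[-14.8, 2.7, 1.1], [0.019, 0.129, 0.002], 0],[[-22.1, 3.9, 2.3], [0.03, 0.193, 0.002], 0],[[-29.3, 5.2, 4.0], [0.041, 0.257, 0.002], 0],[[-36.3, 6.4, 6.2], [0.052, 0.321, 0.002], 0],[[-43.2, 7.6, 8.8], [0.063, 0.385, 0.002], 0],[[-50.0, 8.7, 11.9], [0.074, 0.449, 0.002], 0],[[-56.5, 9.8, 15.4], [0.085, 0.513, 0.002], 0],
```

send_rows(moves=[[[-7.4,1.4,0.4],[0.008,0.065,0.002],0],[[-14.8,2.7,1.1],[0.019,0.129,0.002],0],[[-22.1,3.9,2.3],[0.03,0.193,0.002],0],[[-29.3,5.2,4.0],[0.041,0.257,0.002],0],[[-36.3,6.4,6.2],[0.052,0.321,0.002],0],[[-43.2,7.6,8.8],[0.063,0.385,0.002],0],[[-50.0,8.7,11.9],[0.074,0.449,0.002],0],[[-56.5,9.8,15.4],[0.085,0.513,0.002],0],[[-56.5,9.8,15.4],[0.085,0.513,0.002],0]])

```text
clock: 6.08
eef_pos: [0.4494, -0.1221, 0.197]
tool_rot: [-0.533, 0.837, 0.085, 0.095]
ft_force: [3.8, -4.0, 0.2]
grip_width: 0.0244
```

```bash
python3 -c "
from h import *
st();rows([-.2,-.13,-.06,0,0,0],.0612,-.0348,[-1.4]*8)"
```

```text
t 6.08 w {'th': -0.256, 'r': 0.0615, 'side': 0.001, 'y': -0.0341, 'ph': -1.4044, 'tiltY': 0.0019} F [ 1.88 -5.16 -0.94] T [1.303 0.735 0.066] j [-0.39  0.27 -0.27  1.06  0.25 -1.53] g 0.0244
[[-5.3, 1.5, 0.4], [0.008, 0.056, 0.004], 0],[[-13.2, 2.8, 1.2], [0.019, 0.125, 0.004], 0],[[-21.1, 4.1, 2.5], [0.031, 0.194, 0.004], 0],[[-27.7, 5.2, 4.0], [0.041, 0.253, 0.004], 0],[[-27.7, 5.2, 4.0], [0.041, 0.253, 0.004], 0],[[-27.7, 5.2, 4.0], [0.041, 0.253, 0.004], 0],
```

send_rows(moves=[[[-5.3,1.5,0.4],[0.008,0.056,0.004],0],[[-13.2,2.8,1.2],[0.019,0.125,0.004],0],[[-21.1,4.1,2.5],[0.031,0.194,0.004],0],[[-27.7,5.2,4.0],[0.041,0.253,0.004],0],[[-27.7,5.2,4.0],[0.041,0.253,0.004],0],[[-27.7,5.2,4.0],[0.041,0.253,0.004],0]])

```text
clock: 6.58
eef_pos: [0.4573, -0.0942, 0.2006]
tool_rot: [-0.536, 0.844, -0.001, 0.0]
ft_force: [3.7, -0.7, 3.5]
grip_width: 0.0244
```

```bash
python3 -c "
from h import *
st();print(row(.0610,0,-.0345,-1.4+.6))"
```

```text
t 6.58 w {'th': -0.0, 'r': 0.0616, 'side': 0.0007, 'y': -0.0341, 'ph': -1.4027, 'tiltY': 0.0014} F [-0.95 -3.7  -3.51] T [ 1.054 -0.062  0.001] j [-0.2   0.25 -0.27  1.05 -0.   -1.34] g 0.0244
[[0.8, 0.2, 0.6], [-0.001, 0.001, 0.603]]
```

send_rows(moves=[[[0,0,0.1],[0,0,0.08],0],[[0,0,0.2],[0,0,0.16],0],[[0,0,0.3],[0,0,0.24],0],[[0,0,0.4],[0,0,0.32],0],[[0,0,0.5],[0,0,0.4],0],[[0,0,0.5],[0,0,0.4],0]])

```text
clock: 7.08
eef_pos: [0.4571, -0.0946, 0.1999]
tool_rot: [-0.357, 0.934, 0.0, 0.001]
ft_force: [3.6, 0.6, 1.3]
grip_width: 0.0241
```

```bash
python3 -c "
from h import *
st()"
```

```text
t 7.08 w {'th': -0.0012, 'r': 0.0609, 'side': 0.0004, 'y': -0.0342, 'ph': -1.0006, 'tiltY': 0.0009} F [-3.05 -1.95 -1.34] T [ 0.703 -0.417  0.046] j [-0.2   0.25 -0.27  1.05  0.   -0.93] g 0.0241
```

send_rows(moves=[[[0,0,0.1],[0,0,0.07],0],[[0,0,0.2],[0,0,0.13],0],[[0,0,0.2],[0,0,0.13],0]])

```text
clock: 7.33
eef_pos: [0.4569, -0.0948, 0.1997]
tool_rot: [-0.296, 0.955, 0.001, 0.001]
ft_force: [2.8, -0.3, 2.6]
grip_width: 0.0242
```

```bash
python3 -c "
from h import *
st()"
```

```text
t 7.33 w {'th': -0.0024, 'r': 0.0607, 'side': 0.0003, 'y': -0.0343, 'ph': -0.8711, 'tiltY': 0.0006} F [-2.11 -1.8  -2.56] T [ 0.513 -0.521  0.091] j [-0.21  0.25 -0.27  1.05  0.   -0.81] g 0.0242
```

```bash
sed -i "s/'g',round/'tau6',s['tau'][3:].round(3),'g',round/" h.py; python3 -c "
from h import *
st()"
```

```text
t 7.33 w {'th': -0.0024, 'r': 0.0607, 'side': 0.0003, 'y': -0.0343, 'ph': -0.8711, 'tiltY': 0.0006} F [-2.11 -1.8  -2.56] T [ 0.513 -0.521  0.091] j [-0.21  0.25 -0.27  1.05  0.   -0.81] tau6 [ 1.403 -0.022  0.35 ] g 0.0242
```

send_rows(moves=[[[0,0,0.1],[0,0,0.07],0],[[0,0,0.2],[0,0,0.13],0]])

```text
clock: 7.5
eef_pos: [0.4569, -0.095, 0.1995]
tool_rot: [-0.233, 0.972, 0.001, 0.001]
ft_force: [2.9, -0.5, 2.5]
grip_width: 0.0243
```

```bash
python3 -c "
from h import *
st()"
```

```text
t 7.5 w {'th': -0.0034, 'r': 0.0605, 'side': 0.0002, 'y': -0.0343, 'ph': -0.741, 'tiltY': 0.0004} F [-2.4  -1.77 -2.47] T [ 0.523 -0.536 -0.068] j [-0.21  0.25 -0.27  1.05  0.   -0.68] tau6 [ 1.397  0.005 -0.505] g 0.0243
```

send_rows(moves=[[[0,0,0],[0,0,0],0],[[0,0,0],[0,0,0],0]])

```text
clock: 7.67
eef_pos: [0.4568, -0.0951, 0.1995]
tool_rot: [-0.234, 0.972, 0.002, 0.001]
ft_force: [4.2, -0.4, 2.6]
grip_width: 0.0241
```

```bash
python3 -c "
from h import *
st()"
```

```text
t 7.67 w {'th': -0.0042, 'r': 0.0605, 'side': 0.0002, 'y': -0.0344, 'ph': -0.7439, 'tiltY': 0.0002} F [-3.61 -2.23 -2.63] T [ 0.452 -0.678  0.062] j [-0.21  0.25 -0.27  1.05  0.   -0.68] tau6 [ 1.432 -0.075 -0.053] g 0.0241
```

```bash
cat >> h.py <<'E'
def avg(n=8):
    L=[]
    for _ in range(n):
        camera('top'); s=readout.get_obs(); R=Rn.from_quat(s['tool_rot']).inv()
        L.append(np.r_[R.apply(s['ft_force']),R.apply(s['ft_torque']),s['tau'][5]])
    L=np.array(L); w=where()
    p,Rr=cur(); f=Rr.apply(L.mean(0)[:3]); th=w['th']
    print('avg',L.mean(0),'sd',L.std(0),'Fside',f@(-np.cos(th)*X-np.sin(th)*Z),'FY',f@Y,'t',s['clock'])
    print({k:round(float(v),4) for k,v in w.items()},'g',s['grip_width'])
E
python3 -c "
from h import *
avg()"
```

```text
avg [-2.5549 -1.757  -2.5643  0.5113 -0.609   0.0633 -0.0568] sd [0.6481 0.1685 0.4365 0.0264 0.0408 0.0293 0.0168] Fside 0.4300428951748574 FY 3.070154781831454 t 8.0667
{'th': -0.0033, 'r': 0.0605, 'side': 0.0002, 'y': -0.0344, 'ph': -0.7416, 'tiltY': 0.0003} g 0.02419887162924657
```

send_rows(moves=[[[0,0,0.1],[0,0,0.06],0],[[0,0,0.2],[0,0,0.12],0]])

```text
clock: 8.23
eef_pos: [0.4568, -0.095, 0.1993]
tool_rot: [-0.174, 0.985, 0.001, 0.001]
ft_force: [2.6, -0.5, 3.3]
grip_width: 0.0245
```

```bash
python3 -c "
from h import *
avg()"
```

```text
avg [-2.9491 -1.5512 -3.0337  0.3934 -0.6138  0.0587  0.0045] sd [0.2162 0.2847 0.6093 0.0234 0.024  0.0404 0.119 ] Fside 0.45843126179401683 FY 3.2997716543027074 t 8.6333
{'th': -0.0034, 'r': 0.0603, 'side': 0.0002, 'y': -0.0344, 'ph': -0.6222, 'tiltY': 0.0002} g 0.02420678660044098
```

send_rows(moves=[[[0,0,0.1],[0,0,0.06],0],[[0,0,0.2],[0,0,0.12],0]])

```text
clock: 8.8
eef_pos: [0.4568, -0.0949, 0.1991]
tool_rot: [-0.115, 0.993, 0.002, 0.001]
ft_force: [3.4, -0.7, 3.8]
grip_width: 0.0241
```

```bash
python3 -c "
from h import *
avg(6)"
```

```text
avg [-3.3905 -0.9952 -3.336   0.2539 -0.6392  0.0492  0.0296] sd [0.5201 0.4101 0.3241 0.0175 0.0124 0.0443 0.1277] Fside 0.7634901828723957 FY 3.449386295481278 t 9.1
{'th': -0.0035, 'r': 0.0601, 'side': 0.0003, 'y': -0.0344, 'ph': -0.5033, 'tiltY': 0.0002} g 0.024651448321928754
```

send_rows(moves=[[[0,0,0.1],[0,0,0.06],0],[[0,0,0.2],[0,0,0.12],0]])

```text
clock: 9.27
eef_pos: [0.4568, -0.0949, 0.1989]
tool_rot: [-0.056, 0.998, 0.002, 0.001]
ft_force: [3.3, -0.8, 3.0]
grip_width: 0.0242
```

```bash
python3 -c "
from h import *
avg(6);rows([-.05,-.1,-.15,-.2,-.2],.0598,-.0346,[-.382]*9)"
```

```text
avg [-3.2307  0.027  -3.0664  0.1685 -0.6317  0.0671  0.0296] sd [0.3237 0.4216 0.4722 0.0303 0.0261 0.0298 0.1281] Fside 1.236693372468546 FY 2.9842823008721644 t 9.5667
{'th': -0.0036, 'r': 0.0599, 'side': 0.0003, 'y': -0.0344, 'ph': -0.3845, 'tiltY': 0.0001} g 0.024323206160957577
[[2.2, -5.1, 0.3], [-0.043, -0.017, 0.002], 0],[[4.4, -10.4, 0.7], [-0.089, -0.036, 0.002], 0],[[6.5, -15.6, 1.3], [-0.136, -0.055, 0.002], 0],[[8.6, -20.8, 2.3], [-0.182, -0.073, 0.002], 0],[[8.6, -20.8, 2.3], [-0.182, -0.073, 0.002], 0],
```

send_rows(moves=[[[2.2,-5.1,0.3],[-0.043,-0.017,0.002],0],[[4.4,-10.4,0.7],[-0.089,-0.036,0.002],0],[[4.4,-10.4,0.7],[-0.089,-0.036,0.002],0]])

```text
clock: 9.82
eef_pos: [0.4535, -0.1062, 0.1983]
tool_rot: [-0.055, 0.997, 0.049, 0.017]
ft_force: [3.4, 2.5, 4.0]
grip_width: 0.0242
```

```bash
python3 -c "
from h import *
avg(3);rows([-.13,-.16,-.2,-.24],.0598,-.0346,[-.382]*9)"
```

```text
avg [-3.2473 -0.0561 -4.0263 -0.155  -0.696   0.0037 -0.0349] sd [0.3214 0.4283 0.2501 0.082  0.0664 0.0235 0.0287] Fside 1.1604210850842862 FY 3.032233673408788 t 9.9667
{'th': -0.099, 'r': 0.0598, 'side': -0.0001, 'y': -0.0346, 'ph': -0.3826, 'tiltY': 0.0003} g 0.023830002850088426
[[1.3, -3.2, 0.1], [-0.029, -0.011, 0.001], 0],[[2.6, -6.4, 0.3], [-0.057, -0.022, 0.001], 0],[[4.3, -10.6, 0.6], [-0.094, -0.037, 0.001], 0],[[5.9, -14.8, 1.2], [-0.131, -0.052, 0.001], 0],
```

send_rows(moves=[[[2.6,-6.4,0.3],[-0.057,-0.022,0.001],0],[[4.3,-10.6,0.6],[-0.094,-0.037,0.001],0]])

```text
clock: 10.13
eef_pos: [0.4508, -0.1164, 0.1967]
tool_rot: [-0.056, 0.993, 0.095, 0.032]
ft_force: [3.2, -0.7, 2.1]
grip_width: 0.0244
```

```bash
python3 -c "
from h import *
avg(2);rows([-.24,-.28,-.32,-.36],.0598,-.0346,[-.382]*9)"
```

```text
avg [-4.2782  1.0429 -5.0725 -0.2398 -0.8266  0.0163 -0.1383] sd [0.3987 0.1387 0.6833 0.1644 0.0407 0.0334 0.0103] Fside 2.557789215990033 FY 3.5869924639797666 t 10.2333
{'th': -0.2008, 'r': 0.0598, 'side': -0.0001, 'y': -0.0346, 'ph': -0.3807, 'tiltY': -0.0005} g 0.02441202293066946
[[1.7, -4.0, 0.1], [-0.036, -0.015, -0.001], 0],[[3.3, -8.2, 0.4], [-0.073, -0.03, -0.001], 0],[[5.0, -12.5, 0.8], [-0.11, -0.045, -0.001], 0],[[6.7, -16.6, 1.5], [-0.148, -0.06, -0.001], 0],
```

send_rows(moves=[[[1.7,-4.0,0.1],[-0.036,-0.015,0],0],[[3.3,-8.2,0.4],[-0.073,-0.03,0],0]])

```text
clock: 10.4
eef_pos: [0.4485, -0.1247, 0.1945]
tool_rot: [-0.055, 0.989, 0.132, 0.045]
ft_force: [2.4, -1.2, 2.6]
grip_width: 0.0237
```

```bash
python3 -c "
from h import *
avg(2);rows([-.3,-.34,-.38,-.42],.0598,-.0346,[-.382]*9)"
```

```text
avg [-3.5613  1.2863 -5.1987 -0.1345 -0.7055 -0.0026 -0.1137] sd [0.1419 0.2532 0.9106 0.0944 0.0099 0.0496 0.0068] Fside 2.5150455741297404 FY 2.8309040427325054 t 10.5
{'th': -0.2799, 'r': 0.0598, 'side': -0.0001, 'y': -0.0345, 'ph': -0.3798, 'tiltY': -0.0001} g 0.024238076219732712
[[0.9, -2.0, -0.0], [-0.019, -0.008, -0.002], 0],[[2.6, -6.2, 0.2], [-0.056, -0.022, -0.002], 0],[[4.2, -10.5, 0.5], [-0.093, -0.037, -0.002], 0],[[5.9, -14.7, 1.1], [-0.13, -0.052, -0.002], 0],
```

send_rows(moves=[[[2.6,-6.2,0.2],[-0.056,-0.022,-0.002],0],[[4.2,-10.5,0.5],[-0.093,-0.037,-0.002],0]])

```text
clock: 10.67
eef_pos: [0.4456, -0.1352, 0.1909]
tool_rot: [-0.055, 0.98, 0.179, 0.06]
ft_force: [2.6, -0.5, 4.6]
grip_width: 0.0243
```

```bash
python3 -c "
from h import *
avg(2);rows([-.4,-.44,-.48,-.52],.0598,-.0346,[-.382]*9)"
```

```text
avg [-3.4204  1.2085 -6.199  -0.1723 -0.5824  0.0167 -0.1794] sd [0.1503 0.5592 0.7539 0.2415 0.0681 0.0305 0.0108] Fside 2.3918914473547783 FY 2.7327424237506306 t 10.7667
{'th': -0.3805, 'r': 0.0599, 'side': -0.0002, 'y': -0.0346, 'ph': -0.3803, 'tiltY': -0.0009} g 0.024197249042652625
[[0.8, -1.8, 0.1], [-0.018, -0.008, -0.002], 0],[[2.5, -6.1, 0.3], [-0.055, -0.023, -0.002], 0],[[4.2, -10.3, 0.7], [-0.092, -0.038, -0.002], 0],[[5.9, -14.5, 1.2], [-0.129, -0.053, -0.002], 0],
```

send_rows(moves=[[[2.5,-6.1,0.3],[-0.055,-0.023,-0.002],0],[[4.2,-10.3,0.7],[-0.092,-0.038,-0.002],0]])

```text
clock: 10.93
eef_pos: [0.4428, -0.1451, 0.1864]
tool_rot: [-0.055, 0.97, 0.225, 0.076]
ft_force: [1.7, -0.6, 7.2]
grip_width: 0.0243
```

```bash
python3 -c "
from h import *
avg(2);rows([-.5,-.54,-.58,-.62],.0598,-.0346,[-.382]*9)"
```

```text
avg [-2.9277  1.833  -8.0054 -0.095  -0.4696  0.02   -0.1882] sd [0.2046 0.6068 0.8849 0.2009 0.0269 0.036  0.0019] Fside 2.78912588905677 FY 2.040679241559654 t 11.0333
{'th': -0.4807, 'r': 0.06, 'side': -0.0002, 'y': -0.0346, 'ph': -0.3805, 'tiltY': -0.0004} g 0.02389568196751063
[[0.8, -1.9, 0.3], [-0.018, -0.008, -0.002], 0],[[2.5, -6.1, 0.4], [-0.055, -0.022, -0.002], 0],[[4.1, -10.3, 0.8], [-0.092, -0.037, -0.002], 0],[[5.8, -14.5, 1.3], [-0.129, -0.052, -0.002], 0],
```

send_rows(moves=[[[2.5,-6.1,0],[-0.055,-0.022,-0.002],0],[[4.1,-10.3,0.4],[-0.092,-0.037,-0.002],0]])

```text
clock: 11.2
eef_pos: [0.4401, -0.1547, 0.1808]
tool_rot: [-0.054, 0.957, 0.271, 0.091]
ft_force: [0.4, -0.8, 5.6]
grip_width: 0.0246
```

```bash
python3 -c "
from h import *
avg(2);rows([-.6,-.64,-.68,-.72],.0598,-.0346,[-.382]*9)"
```

```text
avg [-3.6428  2.1013 -6.78    0.012  -0.5768 -0.034  -0.1521] sd [0.1616 0.4644 0.0627 0.2153 0.0548 0.0239 0.0067] Fside 3.3036348526052066 FY 2.610763097379093 t 11.3
{'th': -0.581, 'r': 0.0602, 'side': -0.0001, 'y': -0.0347, 'ph': -0.3804, 'tiltY': -0.0013} g 0.024353220649508966
[[0.8, -2.0, 0.4], [-0.017, -0.008, -0.002], 0],[[2.4, -6.2, 0.6], [-0.054, -0.023, -0.002], 0],[[4.1, -10.4, 0.9], [-0.091, -0.038, -0.002], 0],[[5.8, -14.6, 1.5], [-0.129, -0.053, -0.002], 0],
```

send_rows(moves=[[[2.4,-6.2,0.4],[-0.054,-0.023,0],0],[[4.1,-10.4,0.8],[-0.091,-0.038,0],0]])

```text
clock: 11.47
eef_pos: [0.4377, -0.1635, 0.1743]
tool_rot: [-0.052, 0.941, 0.316, 0.107]
ft_force: [0.2, -2.5, 7.6]
grip_width: 0.0244
```

```bash
python3 -c "
from h import *
avg(2);rows([-.7,-.74,-.78],.06,-.0346,[-.382]*9)"
```

```text
avg [ -2.9978   3.5584 -10.4256  -0.0851  -0.399   -0.0383  -0.1073] sd [0.4937 0.998  1.0098 0.2485 0.0627 0.0014 0.0127] Fside 4.413573490216104 FY 1.4782425690784382 t 11.5667
{'th': -0.681, 'r': 0.0603, 'side': -0.0, 'y': -0.0347, 'ph': -0.378, 'tiltY': -0.0005} g 0.024203371462370254
[[0.8, -2.0, 0.3], [-0.017, -0.008, -0.004], 0],[[2.4, -6.2, 0.5], [-0.055, -0.022, -0.004], 0],[[4.1, -10.5, 0.8], [-0.092, -0.037, -0.004], 0],
```

send_rows(moves=[[[2.4,-6.2,0.1],[-0.055,-0.022,0],0],[[2.4,-6.2,0.1],[-0.055,-0.022,0],0]])

```text
clock: 11.73
eef_pos: [0.4358, -0.1695, 0.1689]
tool_rot: [-0.049, 0.931, 0.344, 0.114]
ft_force: [0.4, -3.7, 6.2]
grip_width: 0.0246
```

```bash
python3 -c "
from h import *
avg(3);rows([-.78],.06,-.0346,[-.382]*9)"
```

```text
avg [-1.5735 -1.2494 -7.3474  0.7808 -0.2671 -0.0047 -0.0403] sd [0.7396 0.8187 0.286  0.1074 0.0146 0.0308 0.0375] Fside -0.5832634825946823 FY 1.9360909880499952 t 11.8833
{'th': -0.7385, 'r': 0.0603, 'side': -0.0006, 'y': -0.0348, 'ph': -0.3765, 'tiltY': -0.0018} g 0.02421979278397416
[[1.4, -3.9, 0.4], [-0.038, -0.017, -0.006], 0],
```

send_rows(moves=[[[1.8,-4.4,0.3],[-0.038,-0.016,0],0],[[1.8,-4.4,0.3],[-0.038,-0.016,0],0]])

```text
clock: 12.05
eef_pos: [0.435, -0.1724, 0.1661]
tool_rot: [-0.048, 0.923, 0.362, 0.12]
ft_force: [0.5, -3.5, 9.1]
grip_width: 0.0241
```

```bash
python3 -c "
from h import *
avg(3);rows([-.82],.06,-.0346,[-.382]*9);rows([-.7],.0605,-.0346,[-.382]*9)"
```

```text
avg [-3.0583  2.5775 -8.178   0.2417 -0.5255 -0.1002  0.0857] sd [0.2364 0.4671 0.203  0.1043 0.0279 0.0203 0.0162] Fside 3.520232572201896 FY 1.9115241469943012 t 12.2
{'th': -0.7797, 'r': 0.0603, 'side': -0.0001, 'y': -0.0348, 'ph': -0.3759, 'tiltY': -0.0016} g 0.02442001922783996
[[1.5, -4.3, 0.4], [-0.037, -0.016, -0.006], 0],
[[-3.5, 8.5, 0.2], [0.075, 0.028, -0.006], 0],
```

```bash
python3 -c "
from h import *
rows(np.linspace(-.71,-.38,6),.0606,-.0347,[-.376]*9)"
```

```text
[[-3.0, 7.5, 0.0], [0.065, 0.024, -0.0], 0],[[-5.8, 14.5, 0.8], [0.127, 0.048, -0.0], 0],[[-8.5, 21.4, 2.1], [0.188, 0.073, 0.0], 0],[[-11.2, 28.2, 3.8], [0.25, 0.097, 0.0], 0],[[-13.9, 35.0, 6.1], [0.311, 0.121, 0.0], 0],[[-16.5, 41.5, 8.8], [0.372, 0.145, 0.0], 0],
```

send_rows(moves=[[[-3.0,7.5,0.0],[0.065,0.024,0],0],[[-5.8,14.5,0.8],[0.127,0.048,0],0],[[-8.5,21.4,2.1],[0.188,0.073,0],0],[[-11.2,28.2,3.8],[0.25,0.097,0],0],[[-13.9,35.0,6.1],[0.311,0.121,0],0],[[-16.5,41.5,8.8],[0.372,0.145,0],0],[[-16.5,41.5,8.8],[0.372,0.145,0],0]])

```text
clock: 12.78
eef_pos: [0.4455, -0.1344, 0.1913]
tool_rot: [-0.054, 0.981, 0.176, 0.059]
ft_force: [4.4, -4.2, -1.4]
grip_width: 0.0241
```

```bash
python3 -c "
from h import *
avg(4)"
```

```text
avg [-4.4531 -0.9331  0.4032  0.9121 -0.8245 -0.0316  0.0486] sd [0.1539 0.5039 0.7666 0.142  0.0364 0.0424 0.0187] Fside 0.7733574095587981 FY 4.4832731063323354 t 12.9833
{'th': -0.3795, 'r': 0.06, 'side': 0.0004, 'y': -0.0347, 'ph': -0.3774, 'tiltY': -0.0007} g 0.02420672670037985
```

send_rows(moves=[[[0,0,0.1],[0,0,0.06],0],[[0,0,0.2],[0,0,0.12],0],[[0,0,0.3],[0,0,0.18],0]])

```text
clock: 13.23
eef_pos: [0.4455, -0.1349, 0.1908]
tool_rot: [0.037, 0.981, 0.184, 0.043]
ft_force: [3.0, -0.5, 4.5]
grip_width: 0.0245
```

```bash
python3 -c "
from h import *
avg(6)"
```

```text
avg [-3.8794  1.0073 -3.3872  0.3208 -0.7293  0.0409  0.0631] sd [0.4701 0.4435 0.587  0.0356 0.0281 0.0241 0.1258] Fside 1.7508345580640412 FY 3.607971034622665 t 13.5333
{'th': -0.3797, 'r': 0.0598, 'side': 0.0004, 'y': -0.0347, 'ph': -0.198, 'tiltY': -0.0008} g 0.02412541327209949
```

send_rows(moves=[[[0,0,0.1],[0,0,0.06],0],[[0,0,0.2],[0,0,0.12],0]])

```text
clock: 13.7
eef_pos: [0.4455, -0.1349, 0.1908]
tool_rot: [0.095, 0.977, 0.186, 0.032]
ft_force: [2.8, 1.1, 4.2]
grip_width: 0.024
```

```bash
python3 -c "
from h import *
avg(6);rows([-.33,-.28,-.23,-.18],.0596,-.0346,[-.079]*9)"
```

```text
avg [-2.5084  2.0665 -4.2527  0.1407 -0.6541  0.0409  0.0699] sd [0.2801 0.5804 0.2432 0.0277 0.023  0.0069 0.1242] Fside 2.258049845789773 FY 2.3409320008993624 t 14.0
{'th': -0.3799, 'r': 0.0596, 'side': 0.0005, 'y': -0.0347, 'ph': -0.079, 'tiltY': -0.0008} g 0.024180150974075117
[[-0.5, 5.1, 0.2], [0.05, 0.003, 0.0], 0],[[-0.9, 10.8, 0.6], [0.1, 0.007, 0.0], 0],[[-1.4, 16.4, 1.3], [0.15, 0.011, 0.0], 0],[[-1.8, 22.0, 2.3], [0.199, 0.015, 0.0], 0],
```

send_rows(moves=[[[-0.5,5.1,0.2],[0.05,0.003,0.0],0],[[-0.9,10.8,0.6],[0.1,0.007,0.0],0],[[-1.4,16.4,1.3],[0.15,0.011,0.0],0],[[-1.8,22.0,2.3],[0.199,0.015,0.0],0]])

```text
clock: 14.33
eef_pos: [0.4512, -0.1141, 0.1967]
tool_rot: [0.095, 0.991, 0.088, 0.016]
ft_force: [3.0, -0.0, 0.8]
grip_width: 0.0239
```

```bash
python3 -c "
from h import *
avg(2);rows([-.14,-.1,-.06],.0596,-.0346,[-.079]*9)"
```

```text
avg [-3.6162 -1.5808 -1.4687  0.5154 -0.8417  0.0717  0.1004] sd [0.0369 0.3142 0.8871 0.0967 0.0137 0.0482 0.0182] Fside -1.277616672222732 FY 3.733969614339085 t 14.4333
{'th': -0.1781, 'r': 0.0594, 'side': 0.0004, 'y': -0.0346, 'ph': -0.0825, 'tiltY': 0.0001} g 0.0244739521074747
[[-0.4, 3.9, -0.1], [0.038, 0.003, 0.003], 0],[[-0.7, 8.4, 0.2], [0.078, 0.006, 0.003], 0],[[-1.1, 12.9, 0.6], [0.118, 0.01, 0.003], 0],
```

send_rows(moves=[[[-0.4,3.9,0.1],[0.038,0.003,0],0],[[-0.7,8.4,0.4],[0.078,0.006,0],0]])

```text
clock: 14.6
eef_pos: [0.4537, -0.1057, 0.1978]
tool_rot: [0.094, 0.994, 0.05, 0.009]
ft_force: [2.5, 1.4, 2.7]
grip_width: 0.0241
```

```bash
python3 -c "
from h import *
avg(2);rows([-.06,-.02,.02],.0596,-.0346,[-.079]*9)"
```

```text
avg [-3.5716  0.2542 -3.9278  0.106  -0.6629  0.077   0.0542] sd [0.7199 0.3266 0.5457 0.0675 0.0039 0.022  0.013 ] Fside 0.554186898176922 FY 3.5355230807333813 t 14.7
{'th': -0.0999, 'r': 0.0594, 'side': 0.0004, 'y': -0.0345, 'ph': -0.0843, 'tiltY': 0.0005} g 0.023945259929113113
[[-0.3, 4.2, -0.1], [0.04, 0.004, 0.005], 0],[[-0.7, 8.7, 0.1], [0.08, 0.007, 0.005], 0],[[-1.1, 13.2, 0.6], [0.119, 0.01, 0.005], 0],
```

send_rows(moves=[[[-0.3,4.2,0.1],[0.04,0.004,0],0],[[-0.3,4.2,0.1],[0.04,0.004,0],0]])

```text
clock: 14.87
eef_pos: [0.455, -0.1011, 0.1982]
tool_rot: [0.092, 0.995, 0.03, 0.005]
ft_force: [2.9, -0.0, 4.9]
grip_width: 0.024
```

```bash
python3 -c "
from h import *
avg(2);rows([-.03,0],.0596,-.0346,[-.084]*9)"
```

```text
avg [-2.7995  2.6465 -4.164  -0.4202 -0.6741  0.0469 -0.0415] sd [0.1359 0.1554 0.1346 0.0696 0.0077 0.0339 0.0186] Fside 2.873791906846262 FY 2.5662151625697853 t 14.9667
{'th': -0.0619, 'r': 0.0594, 'side': 0.0002, 'y': -0.0345, 'ph': -0.0847, 'tiltY': -0.0001} g 0.024609997413293765
[[-0.2, 3.4, -0.2], [0.032, 0.003, 0.001], 0],[[-0.5, 6.8, 0.0], [0.062, 0.005, 0.001], 0],
```

send_rows(moves=[[[-0.3,3.3,0.1],[0.03,0.003,0],0],[[-0.3,3.3,0.1],[0.03,0.003,0],0]])

```text
clock: 15.13
eef_pos: [0.4559, -0.0982, 0.1983]
tool_rot: [0.093, 0.996, 0.016, 0.003]
ft_force: [2.6, 0.9, 6.2]
grip_width: 0.0243
```

```bash
python3 -c "
from h import *
avg(2);rows([0,.03],.0596,-.0346,[-.084]*9)"
```

```text
avg [-2.7859  1.6402 -4.9011 -0.4893 -0.6195  0.0346 -0.0481] sd [0.3522 0.3196 0.148  0.0295 0.0008 0.0268 0.0116] Fside 1.8701427302292843 FY 2.6399229789323924 t 15.2333
{'th': -0.0337, 'r': 0.0594, 'side': 0.0002, 'y': -0.0345, 'ph': -0.0848, 'tiltY': -0.0006} g 0.024285750376502706
[[-0.2, 3.7, -0.1], [0.034, 0.002, 0.001], 0],[[-0.5, 7.1, 0.0], [0.063, 0.005, 0.001], 0],
```

```bash
cat >> h.py <<'E'
def M(n=4):
    L=[]
    for _ in range(n):
        camera('top'); s=readout.get_obs(); p=s['eef_pos']-O
        a=s['ft_torque']; L.append([-(a@Y),-(np.cross(p,s['ft_force'])@Y),-((a+np.cross(p,s['ft_force']))@Y)])
    w=where(); print('T,rxF,M_theta',np.mean(L,0),'sd',np.std(L,0)[2],'th',round(w['th'],4),'r',round(w['r'],4),'ph',round(w['ph'],4),'y',round(w['y'],4),s['clock'])
E
python3 -c "
from h import *
M(2)"
```

```text
T,rxF,M_theta [-0.6006  0.3043 -0.2962] sd 0.010987155920955616 th -0.034 r 0.0594 ph -0.0845 y -0.0345 15.3333
```

send_rows(moves=[[[-0.2,3.5,0.1],[0.03,0.002,0],0],[[-0.2,3.5,0.1],[0.03,0.002,0],0]])

```text
clock: 15.5
eef_pos: [0.4567, -0.0951, 0.1984]
tool_rot: [0.093, 0.996, 0.002, 0.0]
ft_force: [1.8, 0.5, 5.5]
grip_width: 0.024
```

```bash
python3 -c "
from h import *
M(4);rows([.03],.0594,-.0346,[-.084]*9)"
```

```text
T,rxF,M_theta [-0.5123  0.2058 -0.3065] sd 0.06918594989333893 th -0.0059 r 0.0594 ph -0.0843 y -0.0345 15.7
[[-0.2, 3.9, 0.1], [0.036, 0.003, 0.0], 0],
```

send_rows(moves=[[[-0.2,3.9,0.1],[0.036,0.003,0],0],[[-0.2,3.9,0.1],[0.036,0.003,0],0]])

```text
clock: 15.87
eef_pos: [0.4577, -0.0914, 0.1984]
tool_rot: [0.093, 0.996, -0.014, -0.003]
ft_force: [2.7, 1.5, 5.3]
grip_width: 0.0244
```

```bash
python3 -c "
from h import *
M(3);rows([.06],.0594,-.0346,[-.084]*9)"
```

```text
T,rxF,M_theta [-0.6851  0.3136 -0.3716] sd 0.04707894686844452 th 0.028 r 0.0594 ph -0.0846 y -0.0345 16.0167
[[-0.2, 3.5, 0.1], [0.032, 0.003, 0.001], 0],
```

send_rows(moves=[[[-0.2,3.5,0.1],[0.03,0.003,0],0],[[-0.2,3.5,0.1],[0.03,0.003,0],0]])

```text
clock: 16.18
eef_pos: [0.4586, -0.0883, 0.1982]
tool_rot: [0.093, 0.995, -0.028, -0.005]
ft_force: [3.4, 0.7, 5.4]
grip_width: 0.0246
```

```bash
python3 -c "
from h import *
M(3);rows([.09],.0594,-.0346,[-.084]*9)"
```

```text
T,rxF,M_theta [-0.6245  0.2459 -0.3786] sd 0.031174726402699374 th 0.0566 r 0.0594 ph -0.0849 y -0.0345 16.3333
[[-0.2, 3.6, 0.1], [0.033, 0.002, 0.001], 0],
```

send_rows(moves=[[[-0.2,3.6,0.1],[0.033,0.002,0],0],[[-0.2,3.6,0.1],[0.033,0.002,0],0]])

```text
clock: 16.5
eef_pos: [0.4595, -0.0849, 0.198]
tool_rot: [0.092, 0.995, -0.044, -0.008]
ft_force: [2.7, 2.4, 6.6]
grip_width: 0.0244
```

```bash
python3 -c "
from h import *
M(3)"
```

```text
T,rxF,M_theta [-0.7186  0.254  -0.4645] sd 0.029512355214621738 th 0.0877 r 0.0594 ph -0.0852 y -0.0345 16.65
```

send_rows(moves=[[[-0.2,3.5,0.1],[0.03,0.003,0],0],[[-0.2,3.5,0.1],[0.03,0.003,0],0]])

```text
clock: 16.82
eef_pos: [0.4604, -0.0817, 0.1976]
tool_rot: [0.092, 0.994, -0.058, -0.011]
ft_force: [4.0, 1.7, 5.8]
grip_width: 0.0245
```

```bash
python3 -c "
from h import *
M(3);rows([.15,.18],.0594,-.0346,[-.084]*9)"
```

```text
T,rxF,M_theta [-0.6171  0.2432 -0.3738] sd 0.03676227607776298 th 0.1165 r 0.0595 ph -0.0855 y -0.0345 16.9667
[[-0.2, 3.6, 0.1], [0.033, 0.003, 0.002], 0],[[-0.4, 7.0, 0.3], [0.063, 0.005, 0.002], 0],
```

send_rows(moves=[[[-0.2,3.6,0.1],[0.033,0.003,0],0],[[-0.2,3.6,0.1],[0.033,0.003,0],0]])

```text
clock: 17.13
eef_pos: [0.4614, -0.0784, 0.1972]
tool_rot: [0.092, 0.993, -0.073, -0.013]
ft_force: [3.2, 1.9, 6.3]
grip_width: 0.0242
```

```bash
python3 -c "
from h import *
M(3)"
```

```text
T,rxF,M_theta [-0.7576  0.2445 -0.5131] sd 0.044087464047837276 th 0.1481 r 0.0594 ph -0.086 y -0.0345 17.2833
```

send_rows(moves=[[[-0.2,3.5,0.1],[0.03,0.003,0],0],[[-0.2,3.5,0.1],[0.03,0.003,0],0]])

```text
clock: 17.45
eef_pos: [0.4623, -0.0752, 0.1966]
tool_rot: [0.091, 0.992, -0.088, -0.016]
ft_force: [2.8, 1.3, 6.7]
grip_width: 0.0244
```

Run:
```python
from h import *
import cv2
M(3);rows([.21,.25],.0595,-.0346,[-.084]*9)
a=cv2.cvtColor(camera('side'),cv2.COLOR_RGB2BGR)[190:310,220:400]
b=cv2.cvtColor(camera('top'),cv2.COLOR_RGB2BGR)[150:290,270:450]
cv2.imwrite("pics/s3.png",cv2.resize(np.vstack([a,b]),None,fx=2.2,fy=2.2,interpolation=cv2.INTER_CUBIC))
```

```text
T,rxF,M_theta [-0.6842  0.1922 -0.492 ] sd 0.048733634138847834 th 0.1771 r 0.0594 ph -0.0864 y -0.0345 17.6
[[-0.1, 3.5, 0.0], [0.033, 0.002, 0.002], 0],[[-0.5, 8.1, 0.2], [0.073, 0.005, 0.002], 0],
```

View pics/s3.png

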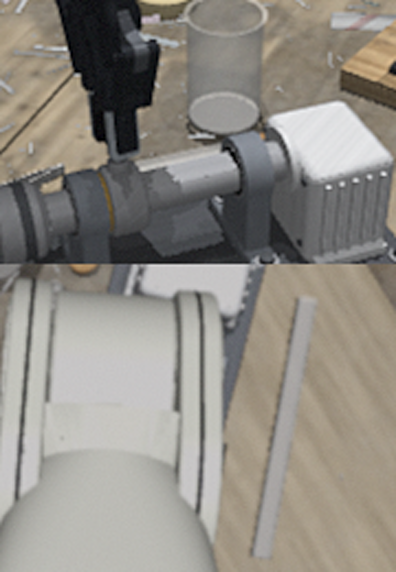

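send_rows(moves=[[[-0.1,3.5,0.1],[0.033,0.002,0],0],[[-0.1,3.5,0.1],[0.033,0.002,0],0]])

```text
clock: 17.87
eef_pos: [0.4632, -0.0719, 0.196]
tool_rot: [0.091, 0.99, -0.103, -0.019]
ft_force: [2.5, 2.2, 6.7]
grip_width: 0.0244
```

```bash
python3 -c "
from h import *
M(3);avg(2)"
```

```text
T,rxF,M_theta [-0.8054  0.2351 -0.5703] sd 0.04528681841751919 th 0.2085 r 0.0595 ph -0.0869 y -0.0345 18.0167
avg [-3.0479  1.9953 -7.2096 -0.8209 -0.497   0.0441 -0.0592] sd [0.1106 0.0326 0.0101 0.0133 0.0094 0.0226 0.0005] Fside 2.2517263997211616 FY 2.866625998580615 t 18.1167
{'th': 0.2083, 'r': 0.0595, 'side': 0.0001, 'y': -0.0345, 'ph': -0.0867, 'tiltY': -0.0004} g 0.02415796773383172
```

send_rows(moves=[[[-0.2,3.5,0.1],[0.03,0.003,0],0],[[-0.2,3.5,0.1],[0.03,0.003,0],0]])

```text
clock: 18.28
eef_pos: [0.464, -0.0688, 0.1954]
tool_rot: [0.091, 0.989, -0.117, -0.022]
ft_force: [2.2, 2.0, 7.2]
grip_width: 0.0239
```

```bash
python3 -c "
from h import *
M(3);avg(2);rows([.27,.3],.0595,-.0346,[-.086]*9)"
```

```text
T,rxF,M_theta [-0.6933  0.1133 -0.58  ] sd 0.0540139118407991 th 0.2375 r 0.0597 ph -0.0872 y -0.0345 18.4333
avg [-2.1734  1.4154 -7.4076 -0.7203 -0.4729  0.0934 -0.0604] sd [0.4669 0.3473 0.6174 0.0051 0.0033 0.0111 0.0005] Fside 1.5990379423314085 FY 2.0495938411987304 t 18.5333
{'th': 0.2373, 'r': 0.0596, 'side': 0.0001, 'y': -0.0345, 'ph': -0.0871, 'tiltY': -0.001} g 0.024161807406280104
[[-0.2, 3.6, 0.2], [0.033, 0.002, 0.001], 0],[[-0.5, 7.0, 0.4], [0.063, 0.004, 0.001], 0],
```

```bash
python3 -c "
from h import *
rows(np.linspace(.17,-.27,7),.0596,-.0347,[-.086]*9)"
```

```text
[[0.9, -7.7, 0.3], [-0.067, -0.007, 0.001], 0],[[1.6, -15.9, 1.1], [-0.14, -0.013, 0.001], 0],[[2.3, -24.1, 2.6], [-0.213, -0.019, 0.001], 0],[[3.0, -32.1, 4.7], [-0.286, -0.026, 0.001], 0],[[3.7, -40.0, 7.3], [-0.359, -0.032, 0.001], 0],[[4.4, -47.6, 10.6], [-0.432, -0.038, 0.001], 0],[[5.0, -55.0, 14.3], [-0.505, -0.045, 0.001], 0],
```

send_rows(moves=[[[0.9,-7.7,0.3],[-0.067,-0.007,0],0],[[1.6,-15.9,1.1],[-0.14,-0.013,0],0],[[2.3,-24.1,2.6],[-0.213,-0.019,0],0],[[3.0,-32.1,4.7],[-0.286,-0.026,0],0],[[3.7,-40.0,7.3],[-0.359,-0.032,0],0],[[4.4,-47.6,10.6],[-0.432,-0.038,0],0],[[5.0,-55.0,14.3],[-0.505,-0.045,0],0],[[5.0,-55.0,14.3],[-0.505,-0.045,0],0]])

```text
clock: 19.2
eef_pos: [0.448, -0.125, 0.194]
tool_rot: [0.093, 0.986, 0.136, 0.025]
ft_force: [5.4, 2.8, 2.9]
grip_width: 0.0242
```

```bash
python3 -c "
from h import *
avg(3)"
```

```text
avg [-4.0092  3.5938 -1.956  -0.6975 -0.8956  0.031  -0.059 ] sd [0.4097 0.5119 0.3852 0.118  0.0397 0.0332 0.0264] Fside 3.9221973487048305 FY 3.6884269543475434 t 19.35
{'th': -0.2723, 'r': 0.0595, 'side': -0.0003, 'y': -0.0348, 'ph': -0.0853, 'tiltY': 0.0001} g 0.024157956343118042
```

send_rows(moves=[[[0,0,0.1],[0,0,0.06],0],[[0,0,0.2],[0,0,0.12],0],[[0,0,0.3],[0,0,0.18],0]])

```text
clock: 19.6
eef_pos: [0.4483, -0.1242, 0.194]
tool_rot: [0.181, 0.974, 0.136, 0.012]
ft_force: [3.1, 1.0, 5.1]
grip_width: 0.0242
```

```bash
python3 -c "
from h import *
avg(5)"
```

```text
avg [-2.8054  2.9642 -4.0162 -0.6911 -0.6628  0.0354  0.0743] sd [0.3628 0.5277 0.5182 0.0461 0.0411 0.0449 0.129 ] Fside 2.6894231491928804 FY 3.0685305326804477 t 19.85
{'th': -0.2729, 'r': 0.0593, 'side': -0.0, 'y': -0.0347, 'ph': 0.0935, 'tiltY': 0.0003} g 0.024425547325524714
```

send_rows(moves=[[[0,0,0.1],[0,0,0.06],0],[[0,0,0.2],[0,0,0.12],0]])

```text
clock: 20.02
eef_pos: [0.4484, -0.1241, 0.194]
tool_rot: [0.238, 0.962, 0.136, 0.004]
ft_force: [3.3, 0.9, 5.2]
grip_width: 0.0242
```

```bash
python3 -c "
from h import *
avg(5)"
```

```text
avg [-2.4448  3.7289 -4.3376 -0.6694 -0.5535  0.025   0.0728] sd [0.3082 0.3483 0.3932 0.0247 0.044  0.0364 0.1287] Fside 3.1301093214792775 FY 3.1736702568203037 t 20.2667
{'th': -0.2732, 'r': 0.0591, 'side': 0.0001, 'y': -0.0347, 'ph': 0.2123, 'tiltY': 0.0004} g 0.024461088398545622
```

```bash
sed -i "s/print('T,rxF,M_theta'/print('Mc',round(np.mean(L,0)[2]+np.sin(w['th'])+.22,3),'T,rxF,M_theta'/" h.py; python3 -c "
from h import *
M(2);rows([-.24,-.20,-.16,-.12],.0591,-.0347,[.212]*9)"
```

```text
Mc -0.211 T,rxF,M_theta [-0.5396  0.3781 -0.1615] sd 0.04962972607907576 th -0.2732 r 0.0591 ph 0.2122 y -0.0347 20.3667
[[0.7, 3.6, 0.1], [0.033, -0.007, -0.0], 0],[[1.7, 8.0, 0.3], [0.072, -0.015, -0.0], 0],[[2.6, 12.4, 0.7], [0.111, -0.024, -0.0], 0],[[3.6, 16.8, 1.3], [0.15, -0.032, -0.0], 0],
```

send_rows(moves=[[[0.7,3.6,0.1],[0.033,-0.007,0],0],[[1.7,8.0,0.3],[0.072,-0.015,0],0],[[1.7,8.0,0.3],[0.072,-0.015,0],0]])

```text
clock: 20.62
eef_pos: [0.4507, -0.1158, 0.1958]
tool_rot: [0.237, 0.967, 0.099, 0.003]
ft_force: [4.6, -0.3, 2.6]
grip_width: 0.0242
```

```bash
python3 -c "
from h import *
M(3)"
```

```text
Mc -0.242 T,rxF,M_theta [-0.5571  0.2938 -0.2632] sd 0.027463134682171344 th -0.2005 r 0.059 ph 0.2112 y -0.0347 20.7667
```

send_rows(moves=[[[0.9,4.4,0.3],[0.039,-0.009,0],0],[[0.9,4.4,0.3],[0.039,-0.009,0],0]])

```text
clock: 20.93
eef_pos: [0.4519, -0.1117, 0.1965]
tool_rot: [0.237, 0.968, 0.08, 0.003]
ft_force: [3.8, -0.4, 4.5]
grip_width: 0.0241
```

```bash
python3 -c "
from h import *
M(3);rows([-.12,-.08,-.04,0],.0591,-.0347,[.212]*9)"
```

```text
Mc -0.193 T,rxF,M_theta [-0.5577  0.3052 -0.2525] sd 0.02594461878589567 th -0.1614 r 0.0589 ph 0.2111 y -0.0345 21.0833
[[1.1, 4.3, -0.1], [0.041, -0.008, 0.001], 0],[[2.0, 8.7, 0.2], [0.08, -0.016, 0.001], 0],[[3.0, 13.1, 0.6], [0.119, -0.025, 0.001], 0],[[3.9, 17.5, 1.3], [0.158, -0.033, 0.001], 0],
```

send_rows(moves=[[[1.1,4.3,0.1],[0.041,-0.008,0],0],[[1.1,4.3,0.1],[0.041,-0.008,0],0]])

```text
clock: 21.25
eef_pos: [0.4531, -0.1075, 0.1971]
tool_rot: [0.238, 0.969, 0.06, 0.002]
ft_force: [3.2, 1.4, 4.4]
grip_width: 0.0243
```

```bash
python3 -c "
from h import *
M(2)"
```

```text
Mc -0.291 T,rxF,M_theta [-0.7448  0.354  -0.3909] sd 0.07939383082327237 th -0.1207 r 0.0589 ph 0.2109 y -0.0346 21.35
```

send_rows(moves=[[[1,4.4,0.2],[0.039,-0.009,0],0],[[1,4.4,0.2],[0.039,-0.009,0],0]])

```text
clock: 21.52
eef_pos: [0.4543, -0.1033, 0.1976]
tool_rot: [0.238, 0.97, 0.04, 0.002]
ft_force: [4.2, 0.8, 3.8]
grip_width: 0.0239
```

```bash
python3 -c "
from h import *
M(2);rows([-.04,0],.0591,-.0347,[.212]*9)"
```

```text
Mc -0.29 T,rxF,M_theta [-0.764   0.3358 -0.4281] sd 0.09376402948922022 th -0.0817 r 0.0589 ph 0.2108 y -0.0345 21.6167
[[1.1, 4.4, -0.1], [0.041, -0.008, 0.001], 0],[[2.0, 8.8, 0.2], [0.08, -0.016, 0.001], 0],
```

send_rows(moves=[[[1.1,4.4,0.1],[0.041,-0.008,0],0],[[1.1,4.4,0.1],[0.041,-0.008,0],0]])

```text
clock: 21.78
eef_pos: [0.4556, -0.0989, 0.1979]
tool_rot: [0.238, 0.971, 0.02, 0.001]
ft_force: [4.2, 1.7, 3.9]
grip_width: 0.0241
```

```bash
python3 -c "
from h import *
M(4)"
```

```text
Mc -0.331 T,rxF,M_theta [-0.9907  0.481  -0.5097] sd 0.021240968395147636 th -0.0415 r 0.0589 ph 0.2112 y -0.0346 21.9833
```

send_rows(moves=[[[0.8,3.3,0.1],[0.029,-0.007,0],0],[[0.8,3.3,0.1],[0.029,-0.007,0],0]])

```text
clock: 22.15
eef_pos: [0.4564, -0.0959, 0.1979]
tool_rot: [0.239, 0.971, 0.006, 0.001]
ft_force: [3.9, 1.7, 4.9]
grip_width: 0.0242
```

```bash
python3 -c "
from h import *
M(4);avg(3);rows([.03,.07],.0591,-.0347,[.212]*9)"
```

```text
Mc -0.325 T,rxF,M_theta [-0.951   0.4191 -0.5319] sd 0.04497351281398017 th -0.0126 r 0.0589 ph 0.2116 y -0.0345 22.35
avg [-2.5205  4.5647 -5.0228 -1.1528 -0.4821  0.0145 -0.022 ] sd [0.1434 0.0918 0.3488 0.0231 0.0267 0.0189 0.002 ] Fside 3.9335973031950493 FY 3.4161287816905572 t 22.5
{'th': -0.0123, 'r': 0.0589, 'side': 0.0001, 'y': -0.0345, 'ph': 0.2116, 'tiltY': 0.0013} g 0.023875744100865525
[[1.1, 4.5, -0.1], [0.042, -0.008, 0.0], 0],[[2.0, 9.0, 0.2], [0.081, -0.016, 0.0], 0],
```

```bash
python3 -c "
from h import *
rows([-.08,-.15,-.22,-.26,-.24],.0592,-.0347,[.212]*9)"
```

```text
[[-1.5, -7.6, -0.0], [-0.066, 0.016, 0.0], 0],[[-3.2, -15.3, 0.8], [-0.134, 0.03, 0.001], 0],[[-4.8, -23.0, 2.1], [-0.203, 0.045, 0.001], 0],[[-5.8, -27.3, 3.2], [-0.242, 0.053, 0.001], 0],[[-5.3, -25.1, 2.6], [-0.222, 0.049, 0.001], 0],
```

send_rows(moves=[[[-1.5,-7.6,0],[-0.066,0.016,0],0],[[-3.2,-15.3,0.8],[-0.134,0.03,0],0],[[-4.8,-23.0,2.1],[-0.203,0.045,0],0],[[-5.5,-26.2,2.9],[-0.232,0.051,0],0],[[-5.3,-25.1,2.6],[-0.222,0.049,0],0],[[-5.3,-25.1,2.6],[-0.222,0.049,0],0]])

```text
clock: 23.0
eef_pos: [0.4493, -0.1209, 0.1948]
tool_rot: [0.238, 0.964, 0.121, 0.003]
ft_force: [4.8, 3.4, 3.4]
grip_width: 0.0242
```

```bash
python3 -c "
from h import *
avg(4)"
```

```text
avg [-3.248   5.1858 -2.62   -1.065  -0.7572  0.0597 -0.0432] sd [0.3285 0.5026 0.3337 0.0456 0.0187 0.0321 0.006 ] Fside 4.385253016618037 FY 4.267842780407456 t 23.2
{'th': -0.2409, 'r': 0.059, 'side': -0.0, 'y': -0.0348, 'ph': 0.2122, 'tiltY': -0.0001} g 0.02430912129059267
```

send_rows(moves=[[[0,0,0.1],[0,0,0.06],0],[[0,0,0.2],[0,0,0.12],0],[[0,0,0.3],[0,0,0.18],0]])

```text
clock: 23.45
eef_pos: [0.4493, -0.1208, 0.1946]
tool_rot: [0.324, 0.938, 0.121, -0.007]
ft_force: [4.7, 1.7, 5.3]
grip_width: 0.0239
```

```bash
python3 -c "
from h import *
avg(5)"
```

```text
avg [-1.7079  5.414  -4.2139 -1.1439 -0.4913  0.0606  0.0774] sd [0.5218 0.3664 0.1643 0.0372 0.0237 0.0481 0.1309] Fside 4.348161379900267 FY 3.6488525722616387 t 23.7
{'th': -0.2421, 'r': 0.0589, 'side': 0.0001, 'y': -0.0347, 'ph': 0.3927, 'tiltY': 0.0003} g 0.02435881119478725
```

send_rows(moves=[[[0,0,0.1],[0,0,0.06],0],[[0,0,0.2],[0,0,0.12],0]])

```text
clock: 23.87
eef_pos: [0.4493, -0.1207, 0.1945]
tool_rot: [0.38, 0.917, 0.12, -0.015]
ft_force: [4.0, 2.2, 6.0]
grip_width: 0.0241
```

```bash
python3 -c "
from h import *
avg(5);M(3)"
```

```text
avg [-0.9707  5.3104 -4.378  -1.1526 -0.3395  0.0395  0.0855] sd [0.4217 0.2287 0.3001 0.0298 0.0319 0.0409 0.1285] Fside 4.1495496376555145 FY 3.450746690846482 t 24.1167
{'th': -0.2433, 'r': 0.0588, 'side': 0.0002, 'y': -0.0347, 'ph': 0.5132, 'tiltY': 0.0005} g 0.024557988099817407
Mc -0.321 T,rxF,M_theta [-0.8198  0.5195 -0.3003] sd 0.023596780605398226 th -0.2433 r 0.0588 ph 0.5132 y -0.0347 24.2667
```

```bash
python3 -c "
from h import *
rows([-.2,-.16,-.12,-.08,-.04],.0587,-.0347,[.513]*9)"
```

```text
[[2.3, 4.1, 0.2], [0.038, -0.021, -0.0], 0],[[4.5, 8.0, 0.5], [0.073, -0.04, -0.0], 0],[[6.7, 11.9, 0.9], [0.108, -0.06, -0.0], 0],[[8.9, 15.8, 1.6], [0.143, -0.08, -0.0], 0],[[11.0, 19.7, 2.4], [0.177, -0.099, -0.0], 0],
```

send_rows(moves=[[[2.3,4.1,0.2],[0.038,-0.021,0],0],[[4.5,8.0,0.5],[0.073,-0.04,0],0],[[4.5,8.0,0.5],[0.073,-0.04,0],0]])

```text
clock: 24.52
eef_pos: [0.452, -0.1115, 0.1962]
tool_rot: [0.38, 0.922, 0.079, -0.01]
ft_force: [5.8, 1.6, 2.9]
grip_width: 0.0241
```

```bash
python3 -c "
from h import *
M(3)"
```

```text
Mc -0.299 T,rxF,M_theta [-0.8625  0.5041 -0.3584] sd 0.021218960748029665 th -0.161 r 0.0586 ph 0.5128 y -0.0346 24.6667
```

send_rows(moves=[[[2.2,3.9,0.3],[0.035,-0.02,0],0],[[2.2,3.9,0.3],[0.035,-0.02,0],0]])

```text
clock: 24.83
eef_pos: [0.4533, -0.1073, 0.1967]
tool_rot: [0.381, 0.923, 0.059, -0.007]
ft_force: [3.5, 0.1, 4.9]
grip_width: 0.024
```

```bash
python3 -c "
from h import *
M(3)"
```

```text
Mc -0.299 T,rxF,M_theta [-0.7347  0.337  -0.3977] sd 0.04918182059217441 th -0.1213 r 0.0585 ph 0.5128 y -0.0345 24.9833
```

send_rows(moves=[[[2.2,3.9,0.3],[0.035,-0.02,0],0],[[2.2,3.9,0.3],[0.035,-0.02,0],0]])

```text
clock: 25.15
eef_pos: [0.4545, -0.1032, 0.1971]
tool_rot: [0.381, 0.924, 0.04, -0.004]
ft_force: [2.6, 0.7, 5.1]
grip_width: 0.024
```

```bash
python3 -c "
from h import *
M(3);rows([-.04,0,.04],.0587,-.0347,[.513]*9)"
```

```text
Mc -0.303 T,rxF,M_theta [-0.7945  0.3535 -0.4411] sd 0.11498078223764753 th -0.0816 r 0.0584 ph 0.5131 y -0.0344 25.3
[[2.4, 3.8, -0.2], [0.037, -0.02, -0.0], 0],[[4.6, 7.7, 0.1], [0.072, -0.039, -0.0], 0],[[6.8, 11.6, 0.5], [0.106, -0.059, -0.0], 0],
```

send_rows(moves=[[[2.3,3.8,0.1],[0.036,-0.02,0],0],[[2.3,3.8,0.1],[0.036,-0.02,0],0]])

```text
clock: 25.47
eef_pos: [0.4557, -0.0989, 0.1974]
tool_rot: [0.382, 0.924, 0.02, -0.002]
ft_force: [4.8, 1.4, 5.1]
grip_width: 0.0239
```

```bash
python3 -c "
from h import *
M(3)"
```

```text
Mc -0.404 T,rxF,M_theta [-0.9845  0.4015 -0.583 ] sd 0.029332092436282632 th -0.0414 r 0.0584 ph 0.5132 y -0.0344 25.6167
```

send_rows(moves=[[[2.3,3.9,0.2],[0.035,-0.02,0],0],[[2.3,3.9,0.2],[0.035,-0.02,0],0]])

```text
clock: 25.78
eef_pos: [0.4569, -0.0946, 0.1974]
tool_rot: [0.382, 0.924, 0.0, 0.001]
ft_force: [3.7, 2.2, 5.5]
grip_width: 0.024
```

Run:
```python
from h import *
import cv2
M(3);rows([.04,.08],.0587,-.0347,[.513]*9)
a=cv2.cvtColor(camera('side'),cv2.COLOR_RGB2BGR)[200:290,230:330]
cv2.imwrite("pics/s4.png",cv2.resize(a,None,fx=6,fy=6,interpolation=cv2.INTER_CUBIC))
```

```text
Mc -0.237 T,rxF,M_theta [-0.9181  0.4627 -0.4554] sd 0.027659768980635827 th -0.0019 r 0.0585 ph 0.5135 y -0.0344 25.9333
[[2.5, 3.8, -0.1], [0.037, -0.019, -0.001], 0],[[4.7, 7.7, 0.1], [0.072, -0.039, -0.001], 0],
```

View pics/s4.png

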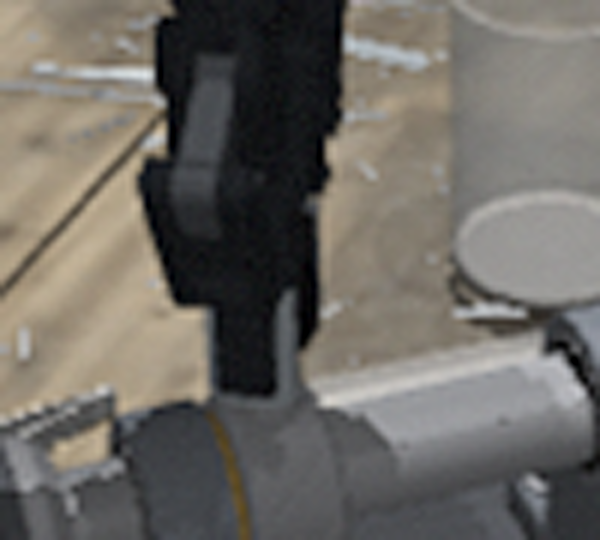

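Run:
```python
from h import *
c=get_calibration('side')
def pr(P):
    q=c['R']@P+c['t']; return np.array([(c['fx']*q[0]/q[2]+c['cx']-230+.5)*6,(c['fy']*q[1]/q[2]+c['cy']-200+.5)*6]).round()
p,R=cur()
for n,P in dict(tcp=p,grasp=p+R.apply([0,0,.054]),tip=p+R.apply([0,0,.0726]),fing1=p+R.apply([0,.0175,.0726]),fing2=p+R.apply([0,-.0175,.0726]),knobbot=O-.035*Y+.0455*Z,collartop=O-.035*Y+.026*Z,collfront=O-.022*Y+.026*Z,washer=O-.049*Y+.026*Z,brg=O+.051*Y+.026*Z).items(): print(n,pr(P))
```

```text
tcp [253. 112.]
grasp [261. 292.]
tip [263. 351.]
fing1 [277. 310.]
fing2 [249. 394.]
knobbot [260. 334.]
collartop [263. 394.]
collfront [311. 383.]
washer [211. 406.]
brg [572. 323.]
```

send_rows(moves=[[[2.5,3.8,0.1],[0.037,-0.019,0],0],[[2.5,3.8,0.1],[0.037,-0.019,0],0]])

```text
clock: 26.15
eef_pos: [0.4581, -0.0902, 0.1974]
tool_rot: [0.382, 0.924, -0.02, 0.002]
ft_force: [5.0, 2.0, 4.8]
grip_width: 0.0244
```

```bash
python3 -c "
from h import *
M(3)"
```

```text
Mc -0.348 T,rxF,M_theta [-1.0705  0.4637 -0.6068] sd 0.04557716641110811 th 0.0385 r 0.0585 ph 0.5137 y -0.0344 26.3
```

send_rows(moves=[[[2.2,3.9,0.2],[0.035,-0.02,0],0],[[2.2,3.9,0.2],[0.035,-0.02,0],0]])

```text
clock: 26.47
eef_pos: [0.4593, -0.086, 0.1971]
tool_rot: [0.382, 0.923, -0.04, 0.005]
ft_force: [3.8, 2.9, 6.6]
grip_width: 0.0241
```

```bash
python3 -c "
from h import *
M(3);rows([.12,.16],.0586,-.0347,[.513]*9);avg(2)"
```

```text
Mc -0.337 T,rxF,M_theta [-1.0652  0.4301 -0.6351] sd 0.03492399515971398 th 0.0781 r 0.0585 ph 0.5138 y -0.0343 26.6167
[[2.5, 3.8, 0.0], [0.037, -0.02, -0.001], 0],[[4.7, 7.7, 0.3], [0.072, -0.04, -0.001], 0],
avg [ 0.0335  4.9593 -6.7445 -1.3483 -0.0791 -0.0093 -0.0067] sd [0.2075 0.1194 0.114  0.0093 0.0012 0.0085 0.0007] Fside 4.335001561807875 FY 2.405677086822432 t 26.7167
{'th': 0.0779, 'r': 0.0585, 'side': 0.0002, 'y': -0.0343, 'ph': 0.514, 'tiltY': 0.0005} g 0.02416993785708494
```

send_rows(moves=[[[0,0,0],[0,0,0],85],[[0,0,0],[0,0,0],85],[[0,0,0],[0,0,0],85],[[0,0,0],[0,0,0],85],[[0,0,-30],[0,0,0],85],[[0,0,-70],[0,0,0],85],[[0,0,-110],[0,0,0],85],[[0,0,-110],[0,0,0],85]])

```text
clock: 27.38
eef_pos: [0.4641, -0.0784, 0.314]
tool_rot: [0.382, 0.923, -0.037, 0.011]
ft_force: [1.7, 0.2, 0.5]
grip_width: 0.0851
```

Run:
```python
from h import *
import cv2
avg(4);M(2);print(row(.06,.078,-.0345,.513))
a=cv2.cvtColor(camera('side'),cv2.COLOR_RGB2BGR)[200:300,220:340]
cv2.imwrite("pics/s5.png",cv2.resize(a,None,fx=6,fy=6,interpolation=cv2.INTER_CUBIC))
```

```text
avg [-0.3427  0.3385  0.9602 -0.0847  0.0609  0.0221  0.0035] sd [0.6242 0.3804 0.54   0.0294 0.0312 0.0227 0.0048] Fside 0.1262160940045583 FY 0.46289152798662314 t 27.5833
{'th': 0.0786, 'r': 0.1674, 'side': -0.0002, 'y': -0.0353, 'ph': 0.514, 'tiltY': -0.0021} g 0.08527364910880945
Mc 0.265 T,rxF,M_theta [-0.0608  0.027  -0.0337] sd 0.007416361792261503 th 0.0786 r 0.1668 ph 0.5139 y -0.0356 27.6833
[[-1.1, 0.7, 106.8], [-0.002, -0.003, -0.001]]
```

View pics/s5.png

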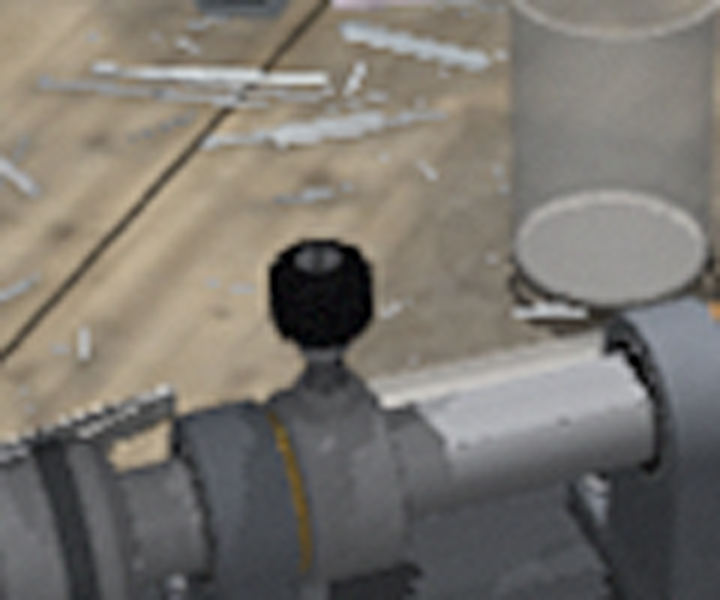

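Run:
```python
from h import *
import cv2
c=get_calibration('side')
def pr(P,s=6,o=(220,200)):
    q=c['R']@P+c['t']; return np.array([(c['fx']*q[0]/q[2]+c['cx']-o[0]+.5)*s,(c['fy']*q[1]/q[2]+c['cy']-o[1]+.5)*s]).round(1)
def pt(r,th,y): return O+y*Y+r*(-np.sin(th)*X+np.cos(th)*Z)
for th in(.0,.078,.15):
  print(th,[pr(pt(r,th,-.0345)).tolist() for r in(.071,.067,.049,.045,.026)])
print('initial knob top, c2 frame',[pr(pt(r,-.78,.004),3.4,(190,225)).tolist() for r in(.071,.060,.049)],'seen 406,146')
print('washer',pr(pt(.026,0,-.0475)),'bearing front edge',pr(pt(.026,0,.051)))
b=cv2.cvtColor(camera('top'),cv2.COLOR_RGB2BGR)
i=cv2.imread('pics/s5.png'); g=i.max(2)
m=(g[200:370,240:400]<45).astype(np.uint8)
n,l,s,ce=cv2.connectedComponentsWithStats(m); k=1+np.argmax(s[1:,4]); print('knob bbox',s[k,:2]+[240,200],s[k,2:4],ce[k]+[240,200])
```

```text
0.0 [[318.8, 251.7], [319.4, 264.7], [321.9, 322.3], [322.4, 334.9], [325.0, 393.9]]
0.078 [[312.1, 240.3], [313.1, 253.9], [317.3, 314.3], [318.2, 327.5], [322.6, 389.5]]
0.15 [[306.1, 231.1], [307.4, 245.2], [313.2, 307.8], [314.5, 321.5], [320.4, 385.9]]
initial knob top, c2 frame [[405.5, 142.0], [399.0, 145.6], [392.6, 149.2]] seen 406,146
washer [276.7 405. ] bearing front edge [632.3 322.9]
knob bbox [271 241] [101 109] [321.3131 298.3074]
```

send_rows(moves=[[[20,35,-10],[0,0,0],85],[[39,70,-20],[0,0,0],85],[[59,105,-20],[0,0,0],85],[[78,140,-20],[0,0,0],85],[[98,174,-20],[0,0,0],85],[[118,209,-20],[0,0,0],85]])

```text
clock: 28.28
eef_pos: [0.525, 0.1557, 0.3054]
tool_rot: [0.382, 0.923, -0.04, 0.003]
ft_force: [1.2, -0.5, -0.5]
grip_width: 0.0848
```

Run:
```python
from h import *
import cv2
b=cv2.cvtColor(camera('top'),cv2.COLOR_RGB2BGR)[170:300,280:420]
a=cv2.cvtColor(camera('side'),cv2.COLOR_RGB2BGR)[200:300,220:360]
cv2.imwrite("pics/s6.png",np.vstack([cv2.resize(x,None,fx=2.6*1,fy=2.6*1,interpolation=cv2.INTER_CUBIC) for x in(a,b)]))
cv2.imwrite("pics/top6.png",b);cv2.imwrite("pics/side6.png",a)
for n,x,o in(('top',b,(280,170)),('side',a,(220,200))):
    m=(x.max(2)<45).astype(np.uint8); k,l,s,ce=cv2.connectedComponentsWithStats(m)
    for i in range(1,k):
        if s[i,4]>60: print(n,s[i,:2]+o,s[i,2:],ce[i]+o)
i=cv2.imread('pics/top0.png');m=(i.max(2)<45).astype(np.uint8); m[:200]=0;m[250:]=0;m[:,:350]=0;m[:,390:]=0;print('top0',cv2.connectedComponentsWithStats(m)[2:])
i=cv2.imread('pics/side0.png');m=(i.max(2)<45).astype(np.uint8); m[:252]=0;m[285:]=0;m[:,:293]=0;m[:,322:]=0;print('side0',cv2.connectedComponentsWithStats(m)[2:])
```

```text
Traceback (most recent call last):
ValueError: 200 camera calls are used up
```

Run:
```python
from h import *
import cv2
c=get_calibration('side')
def pr(P):
    q=P@c['R'].T+c['t']; return np.c_[(c['fx']*q[:,0]/q[:,2]+c['cx']-220+.5)*6,(c['fy']*q[:,1]/q[:,2]+c['cy']-200+.5)*6]
i=cv2.imread('pics/s5.png').astype(int); m=(i[...,2]-i[...,0]>60)&(i[...,2]>80); m[:, :230]=0;m[:,340:]=0;m[:400]=0
ys,xs=np.nonzero(m); 
for y in(430,460,490,520,550): print('brass',y,xs[ys==y].min() if (ys==y).any() else None,xs[ys==y].max() if (ys==y).any() else None)
a=np.linspace(-1.2,2.5,400)
for yy in(-.048,-.0495):
    for R_ in(.026,):
        C=pr(O+yy*Y+R_*(np.sin(a)[:,None]*X+np.cos(a)[:,None]*Z))
        print(yy,R_,[ (int(y),C[np.abs(C[:,1]-y)<3][:,0].round(0).min(),C[np.abs(C[:,1]-y)<3][:,0].max().round(0)) for y in(430,460,490,520,550) if (np.abs(C[:,1]-y)<3).any()], 'top',C[C[:,1].argmin()])
t=np.linspace(0,2*np.pi,60)
for th in(-.04,0,.04,.078,.12):
  u=-np.sin(th)*X+np.cos(th)*Z; e=np.cos(th)*X+np.sin(th)*Z
  for d in(0,.002,.004):
    P=np.vstack([O-.0348*Y+(r-d)*u+.013*(np.cos(t)[:,None]*e+np.sin(t)[:,None]*Y) for r in(.049,.071)]); C=pr(P)
    T=pr((O-.0348*Y+(.071-d)*u)[None])[0]
    print(th,d,'bbox',C.min(0).round(0),C.max(0).round(0),'topc',T.round(0))
```

```text
brass 430 None None
brass 460 None None
brass 490 296 297
brass 520 None None
brass 550 None None
-0.048 0.026 [(430, np.float64(284.0), np.float64(286.0)), (460, np.float64(294.0), np.float64(295.0)), (490, np.float64(301.0), np.float64(302.0)), (520, np.float64(306.0), np.float64(307.0)), (550, np.float64(309.0), np.float64(309.0))] top [258.384  385.8109]
-0.0495 0.026 [(430, np.float64(278.0), np.float64(280.0)), (460, np.float64(288.0), np.float64(289.0)), (490, np.float64(295.0), np.float64(296.0)), (520, np.float64(300.0), np.float64(301.0)), (550, np.float64(304.0), np.float64(304.0))] top [252.693  387.0705]
-0.04 0 bbox [269. 226.] [375. 360.] topc [321. 258.]
-0.04 0.002 bbox [269. 233.] [375. 367.] topc [321. 265.]
-0.04 0.004 bbox [269. 239.] [375. 373.] topc [321. 271.]
0 0 bbox [266. 222.] [372. 354.] topc [318. 252.]
0 0.002 bbox [266. 228.] [372. 361.] topc [318. 258.]
0 0.004 bbox [266. 235.] [372. 367.] topc [318. 265.]
0.04 0 bbox [262. 217.] [370. 348.] topc [314. 246.]
0.04 0.002 bbox [263. 224.] [370. 355.] topc [315. 253.]
0.04 0.004 bbox [263. 231.] [370. 361.] topc [315. 259.]
0.078 0 bbox [259. 214.] [367. 343.] topc [311. 241.]
0.078 0.002 bbox [260. 221.] [368. 350.] topc [311. 247.]
0.078 0.004 bbox [260. 227.] [368. 356.] topc [312. 254.]
0.12 0 bbox [256. 210.] [365. 337.] topc [307. 235.]
0.12 0.002 bbox [257. 217.] [365. 344.] topc [308. 242.]
0.12 0.004 bbox [257. 224.] [366. 351.] topc [309. 249.]
```

```bash
python3 -c "
from h import *
st();print(row(.16,.078,-.0345,.514),row(.0585,.078,-.0345,.514))"
```

```text
t 28.33 w {'th': 0.0744, 'r': 0.184, 'side': 0.2495, 'y': -0.0364, 'ph': 0.5076, 'tiltY': -0.0049} F [ 0.16  5.11 -0.34] T [-0.399  0.025 -0.013] j [ 0.32  0.37  0.19  1.43 -0.06  1.1 ] tau6 [ 3.041 -1.383  0.261] g 0.0847
[[-122.4, -216.5, 24.0], [0.001, -0.006, 0.006]] [[-123.0, -216.6, 125.5], [0.001, -0.006, 0.006]]
```

send_rows(moves=[[[-30,-54,0],[0.001,-0.006,0.006],85],[[-61,-108,0],[0.001,-0.006,0.006],85],[[-92,-162,0],[0.001,-0.006,0.006],85],[[-122,-216,10],[0.001,-0.006,0.006],85],[[-122.4,-216.5,24],[0.001,-0.006,0.006],85],[[-122.4,-216.5,24],[0.001,-0.006,0.006],85],[[-122.6,-216.5,60],[0.001,-0.006,0.006],85],[[-123,-216.6,95],[0.001,-0.006,0.006],85],[[-123,-216.6,125.5],[0.001,-0.006,0.006],85],[[-123,-216.6,125.5],[0.001,-0.006,0.006],85],[[-123,-216.6,125.5],[0.001,-0.006,0.006],85]])

```text
clock: 29.25
eef_pos: [0.4574, -0.0864, 0.1956]
tool_rot: [0.382, 0.923, -0.04, 0.002]
ft_force: [1.1, -0.4, 1.0]
grip_width: 0.0851
```

```bash
python3 -c "
from h import *
st();print(row(.0585,.078,-.0345,.514))"
```

```text
t 29.25 w {'th': 0.079, 'r': 0.0569, 'side': -0.0005, 'y': -0.0365, 'ph': 0.5137, 'tiltY': -0.0059} F [-1.08  0.47 -1.03] T [-0.123  0.019 -0.021] j [-0.15  0.26 -0.26  1.06 -0.08  0.64] tau6 [-0.008 -0.249 -0.006] g 0.0851
[[-1.2, 1.2, -1.6], [-0.004, -0.005, 0.0]]
```

send_rows(moves=[[[0,0,0],[0,0,0],0],[[0,0,0],[0,0,0],0],[[0,0,0],[0,0,0],0],[[0,0,0],[0,0,0],0],[[0,0,0],[0,0,0],0],[[0,0,0],[0,0,0],0],[[0,0,0],[0,0,0],0],[[0,0,0],[0,0,0],0],[[0,0,0],[0,0,0],0],[[0,0,0],[0,0,0],0]])

```text
clock: 30.08
eef_pos: [0.4587, -0.0861, 0.197]
tool_rot: [0.382, 0.923, -0.039, 0.004]
ft_force: [1.1, 2.3, 5.9]
grip_width: 0.0243
```

```bash
python3 -c "
from h import *
st();w=where();rows([.03,-.03,-.09,-.15,-.2,-.17,-.17],w['r'],-.0347,[w['ph']]*9)"
```

```text
t 30.08 w {'th': 0.0775, 'r': 0.0583, 'side': 0.0002, 'y': -0.0351, 'ph': 0.5134, 'tiltY': -0.0023} F [ 0.65  2.   -6.05] T [-0.633  0.148  0.028] j [-0.15  0.26 -0.26  1.06 -0.08  0.64] tau6 [ 0.445 -0.878  0.018] g 0.0243
[[-3.0, -4.7, 0.1], [-0.042, 0.021, -0.0], 0],[[-6.3, -10.5, 0.6], [-0.095, 0.051, -0.0], 0],[[-9.5, -16.3, 1.6], [-0.147, 0.08, -0.0], 0],[[-12.8, -22.1, 2.9], [-0.199, 0.11, -0.0], 0],[[-15.5, -26.8, 4.3], [-0.243, 0.134, -0.0], 0],[[-13.9, -24.0, 3.4], [-0.217, 0.12, -0.0], 0],[[-13.9, -24.0, 3.4], [-0.217, 0.12, -0.0], 0],
```

send_rows(moves=[[[-3.0,-4.7,0.1],[-0.042,0.021,0],0],[[-6.3,-10.5,0.6],[-0.095,0.051,0],0],[[-9.5,-16.3,1.6],[-0.147,0.08,0],0],[[-12.8,-22.1,2.9],[-0.199,0.11,0],0],[[-13.9,-24.0,3.4],[-0.217,0.12,0],0],[[-13.9,-24.0,3.4],[-0.217,0.12,0],0]])

```text
clock: 30.58
eef_pos: [0.4511, -0.1132, 0.1958]
tool_rot: [0.382, 0.92, 0.086, -0.011]
ft_force: [-0.5, 3.2, 3.4]
grip_width: 0.0242
```

```bash
python3 -c "
from h import *
st()"
```

```text
t 30.58 w {'th': -0.1727, 'r': 0.0584, 'side': 0.0001, 'y': -0.0351, 'ph': 0.5157, 'tiltY': -0.0009} F [ 2.86  2.37 -2.83] T [-0.571  0.629 -0.009] j [-0.33  0.26 -0.28  1.05  0.17  0.45] tau6 [-0.595 -0.654 -0.088] g 0.0242
```

send_rows(moves=[[[0,0,0.1],[0,0,0.06],0],[[0,0,0.2],[0,0,0.12],0]])

```text
clock: 30.75
eef_pos: [0.4511, -0.1128, 0.1958]
tool_rot: [0.437, 0.895, 0.084, -0.016]
ft_force: [0.4, 1.0, 3.5]
grip_width: 0.0243
```

```bash
python3 -c "
from h import *
st()"
```

```text
t 30.75 w {'th': -0.1717, 'r': 0.0584, 'side': 0.0003, 'y': -0.0351, 'ph': 0.6381, 'tiltY': -0.001} F [ 0.93  1.39 -3.27] T [-0.143  0.362 -0.039] j [-0.33  0.26 -0.28  1.05  0.17  0.58] tau6 [-0.306 -0.129 -0.521] g 0.0243
```

send_rows(moves=[[[0,0,0.1],[0,0,0.06],0],[[0,0,0.2],[0,0,0.12],0]])

```text
clock: 30.92
eef_pos: [0.4513, -0.1124, 0.1957]
tool_rot: [0.491, 0.867, 0.082, -0.021]
ft_force: [-0.9, 1.7, 2.7]
grip_width: 0.0242
```

```bash
python3 -c "
from h import *
st()"
```

```text
t 30.92 w {'th': -0.1696, 'r': 0.0583, 'side': 0.0005, 'y': -0.0351, 'ph': 0.76, 'tiltY': -0.0011} F [ 2.28  0.41 -2.43] T [-0.002  0.278 -0.085] j [-0.33  0.26 -0.28  1.05  0.17  0.7 ] tau6 [-0.228  0.096 -0.459] g 0.0242
```

send_rows(moves=[[[0,0,0],[0,0,0],0]])

```text
clock: 31.0
eef_pos: [0.4513, -0.1122, 0.1958]
tool_rot: [0.491, 0.867, 0.081, -0.021]
ft_force: [-0.8, 0.1, 0.9]
grip_width: 0.0245
```

```bash
python3 -c "
from h import *
st()"
```

```text
t 31.0 w {'th': -0.1675, 'r': 0.0583, 'side': 0.0005, 'y': -0.0351, 'ph': 0.7602, 'tiltY': -0.0013} F [ 0.63 -0.49 -0.93] T [0.015 0.095 0.008] j [-0.33  0.26 -0.28  1.05  0.17  0.7 ] tau6 [-0.083  0.337  0.341] g 0.0245
```

send_rows(moves=[[[0,0,0.1],[0,0,0.06],0],[[0,0,0.2],[0,0,0.12],0]])

```text
clock: 31.17
eef_pos: [0.4515, -0.1118, 0.1958]
tool_rot: [0.542, 0.836, 0.079, -0.025]
ft_force: [-0.6, 0.8, 3.9]
grip_width: 0.0243
```

```bash
python3 -c "
from h import *
st()"
```

```text
t 31.17 w {'th': -0.1656, 'r': 0.0582, 'side': 0.0007, 'y': -0.0351, 'ph': 0.8804, 'tiltY': -0.0012} F [ 1.43  0.19 -3.77] T [ 0.067  0.153 -0.168] j [-0.32  0.26 -0.28  1.05  0.17  0.83] tau6 [-0.173  0.182 -0.488] g 0.0243
```

send_rows(moves=[[[0,0,0.1],[0,0,0.06],0],[[0,0,0.2],[0,0,0.12],0]])

```text
clock: 31.33
eef_pos: [0.4517, -0.1115, 0.1957]
tool_rot: [0.592, 0.802, 0.076, -0.03]
ft_force: [0.3, 1.0, 2.4]
grip_width: 0.0242
```

```bash
python3 -c "
from h import *
st()"
```

```text
t 31.33 w {'th': -0.1638, 'r': 0.0581, 'side': 0.0008, 'y': -0.035, 'ph': 1.0006, 'tiltY': -0.0012} F [ 1.18  0.82 -2.24] T [ 0.032  0.234 -0.113] j [-0.32  0.26 -0.28  1.05  0.16  0.95] tau6 [-0.194  0.152 -0.45 ] g 0.0242
```

send_rows(moves=[[[0,0,0.1],[0,0,0.06],0],[[0,0,0.2],[0,0,0.12],0]])

```text
clock: 31.5
eef_pos: [0.4519, -0.1112, 0.1957]
tool_rot: [0.639, 0.765, 0.074, -0.034]
ft_force: [-0.6, 0.8, 3.3]
grip_width: 0.0243
```

```bash
python3 -c "
from h import *
st()"
```

```text
t 31.5 w {'th': -0.1621, 'r': 0.058, 'side': 0.0009, 'y': -0.0349, 'ph': 1.121, 'tiltY': -0.0011} F [ 1.35 -0.25 -3.13] T [ 0.086  0.179 -0.134] j [-0.32  0.26 -0.28  1.05  0.16  1.07] tau6 [-0.19   0.14  -0.439] g 0.0243
```

send_rows(moves=[[[0,0,0.1],[0,0,0.05],0],[[0,0,0.2],[0,0,0.1],0]])

```text
clock: 31.67
eef_pos: [0.452, -0.1109, 0.1957]
tool_rot: [0.676, 0.732, 0.071, -0.037]
ft_force: [0.1, 0.8, 3.3]
grip_width: 0.0241
```

```bash
python3 -c "
from h import *
st()"
```

```text
t 31.67 w {'th': -0.1602, 'r': 0.0579, 'side': 0.0011, 'y': -0.0348, 'ph': 1.2207, 'tiltY': -0.001} F [ 1.31  0.3  -3.16] T [ 0.154  0.1   -0.209] j [-0.32  0.26 -0.28  1.04  0.16  1.17] tau6 [-0.214  0.163 -0.329] g 0.0241
```

send_rows(moves=[[[0,0,0.1],[0,0,0.05],0],[[0,0,0.2],[0,0,0.1],0]])

```text
clock: 31.83
eef_pos: [0.4522, -0.1106, 0.1957]
tool_rot: [0.712, 0.698, 0.068, -0.04]
ft_force: [-0.2, -0.5, 3.5]
grip_width: 0.0242
```

```bash
python3 -c "
from h import *
st()"
```

```text
t 31.83 w {'th': -0.1584, 'r': 0.0579, 'side': 0.0012, 'y': -0.0347, 'ph': 1.3204, 'tiltY': -0.0009} F [ 0.08 -0.08 -3.55] T [ 0.182  0.211 -0.168] j [-0.32  0.26 -0.28  1.04  0.16  1.27] tau6 [-0.207  0.17  -0.329] g 0.0242
```

```bash
cat >> h.py <<'E'
def m1():
    s=readout.get_obs(); z=Rn.from_quat(s['tool_rot']).apply([0,0,1]); p=s['eef_pos']-O-.1*z; w=where()
    print('t',round(s['clock'],2),'Mtrue',round(-((s['ft_torque']+np.cross(p,s['ft_force']))@Y)+.9*np.sin(w['th']),3),'T',round(-s['ft_torque']@Y,2),'th',round(w['th'],4),'side',round(w['side'],4),'y',round(w['y'],4))
E
python3 -c "
from h import *
m1();rows([-.12,-.20],.058,-.0347,[1.32]*3)"
```

```text
t 31.83 Mtrue -0.294 T -0.16 th -0.1584 side 0.0012 y -0.0347
[[3.0, 0.7, -0.0], [0.009, -0.037, -0.0], 0],[[-5.7, -1.5, -0.0], [-0.011, 0.04, -0.0], 0],
```

send_rows(moves=[[[1.5,0.3,0],[0.005,-0.019,0],0],[[3.0,0.7,0],[0.009,-0.037,0],0],[[3.0,0.7,0],[0.009,-0.037,0],0]])

```text
clock: 32.08
eef_pos: [0.4532, -0.1068, 0.1961]
tool_rot: [0.712, 0.7, 0.051, -0.03]
ft_force: [1.0, 0.8, 1.0]
grip_width: 0.0241
```

```bash
python3 -c "
from h import *
m1();st()"
```

```text
t 32.08 Mtrue -0.207 T -0.35 th -0.1187 side 0.0007 y -0.0348
t 32.08 w {'th': -0.1187, 'r': 0.0578, 'side': 0.0007, 'y': -0.0348, 'ph': 1.3171, 'tiltY': -0.0005} F [ 0.95  1.05 -0.82] T [-0.14   0.326 -0.021] j [-0.29  0.25 -0.28  1.04  0.12  1.3 ] tau6 [ 0.145 -0.262  0.12 ] g 0.0241
```

send_rows(moves=[[[-4.3,-1.1,0],[-0.01,0.038,0],0],[[-8.7,-2.2,0],[-0.02,0.077,0],0],[[-8.7,-2.2,0],[-0.02,0.077,0],0]])

```text
clock: 32.33
eef_pos: [0.451, -0.1145, 0.1951]
tool_rot: [0.709, 0.698, 0.087, -0.051]
ft_force: [2.7, 7.9, 1.4]
grip_width: 0.0242
```

```bash
python3 -c "
from h import *
m1();st();rows([-.16,-.24],.058,-.0347,[1.32]*3)"
```

```text
t 32.33 Mtrue 0.28 T -1.32 th -0.2027 side 0.0021 y -0.0349
t 32.33 w {'th': -0.2027, 'r': 0.058, 'side': 0.0021, 'y': -0.0349, 'ph': 1.3156, 'tiltY': -0.0009} F [8.02 2.56 0.29] T [-0.349  1.275 -0.131] j [-0.35  0.26 -0.28  1.05  0.2   1.24] tau6 [-0.136 -1.503 -0.061] g 0.0242
[[2.6, 0.8, 0.1], [0.01, -0.042, 0.004], 0],[[-6.1, -1.5, 0.0], [-0.01, 0.036, 0.004], 0],
```

```bash
python3 -c "
from h import *
rows([-.16,-.12,-.08,-.04,0],.058,-.0347,[1.318]*5)"
```

```text
[[2.6, 0.8, 0.1], [0.01, -0.042, 0.002], 0],[[6.9, 1.9, 0.3], [0.02, -0.08, 0.002], 0],[[11.2, 3.0, 0.8], [0.03, -0.119, 0.002], 0],[[15.5, 4.2, 1.4], [0.04, -0.158, 0.002], 0],[[19.8, 5.3, 2.3], [0.05, -0.196, 0.002], 0],
```

send_rows(moves=[[[2.6,0.8,0.1],[0.01,-0.042,0],0],[[6.9,1.9,0.3],[0.02,-0.08,0],0],[[11.2,3.0,0.8],[0.03,-0.119,0],0],[[11.2,3.0,0.8],[0.03,-0.119,0],0]])

```text
clock: 32.67
eef_pos: [0.4544, -0.1019, 0.1965]
tool_rot: [0.711, 0.702, 0.034, -0.02]
ft_force: [2.1, 3.0, -1.3]
grip_width: 0.0244
```

```bash
python3 -c "
from h import *
m1();st()"
```

```text
t 32.67 Mtrue 0.027 T -0.6 th -0.0793 side 0.0014 y -0.0348
t 32.67 w {'th': -0.0793, 'r': 0.0577, 'side': 0.0014, 'y': -0.0348, 'ph': 1.3118, 'tiltY': -0.0001} F [2.87 2.06 1.59] T [-0.25   0.558 -0.096] j [-0.26  0.25 -0.28  1.04  0.08  1.32] tau6 [ 0.195 -0.811  0.282] g 0.0244
```

send_rows(moves=[[[4.3,1.1,0.3],[0.01,-0.039,0],0],[[4.3,1.1,0.3],[0.01,-0.039,0],0]])

```text
clock: 32.83
eef_pos: [0.4557, -0.0972, 0.1967]
tool_rot: [0.71, 0.704, 0.016, -0.009]
ft_force: [1.6, -0.1, 1.8]
grip_width: 0.0241
```

```bash
python3 -c "
from h import *
m1();st();rows([0,.04,.08],.058,-.0347,[1.318]*5)"
```

```text
t 32.83 Mtrue 0.119 T 0.06 th -0.0368 side 0.0015 y -0.0348
t 32.83 w {'th': -0.0368, 'r': 0.0577, 'side': 0.0015, 'y': -0.0348, 'ph': 1.3092, 'tiltY': 0.0004} F [ 0.02  1.6  -1.75] T [ 0.088 -0.042  0.013] j [-0.23  0.25 -0.27  1.04  0.04  1.35] tau6 [-0.039  0.117  0.186] g 0.0241
[[2.5, 0.8, -0.2], [0.01, -0.036, 0.009], 0],[[6.8, 2.0, 0.0], [0.02, -0.074, 0.009], 0],[[11.1, 3.1, 0.4], [0.03, -0.113, 0.009], 0],
```

send_rows(moves=[[[3.2,0.9,0],[0.012,-0.044,0],0],[[6.8,2,0],[0.02,-0.074,0],0]])

```text
clock: 33.0
eef_pos: [0.4578, -0.0909, 0.1967]
tool_rot: [0.71, 0.704, -0.018, 0.01]
ft_force: [0.1, -1.6, -3.0]
grip_width: 0.0244
```

```bash
python3 -c "
from h import *
m1();st()"
```

```text
t 33.0 Mtrue -0.476 T -0.22 th 0.041 side -0.0005 y -0.0346
t 33.0 w {'th': 0.041, 'r': 0.0577, 'side': -0.0005, 'y': -0.0346, 'ph': 1.3095, 'tiltY': 0.0002} F [-1.45  0.12  3.02] T [-0.224  0.168  0.053] j [-0.18  0.26 -0.27  1.05 -0.04  1.4 ] tau6 [ 0.413  0.118 -0.23 ] g 0.0244
```

send_rows(moves=[[[4.3,1.1,0.3],[0.01,-0.039,0],0],[[4.3,1.1,0.3],[0.01,-0.039,0],0]])

```text
clock: 33.17
eef_pos: [0.459, -0.0863, 0.1964]
tool_rot: [0.709, 0.704, -0.035, 0.021]
ft_force: [-0.7, -0.0, 2.8]
grip_width: 0.024
```

```bash
python3 -c "
from h import *
m1();st();rows([-.04,0,.04,.08,.12],.058,-.0347,[1.31]*5)"
```

```text
t 33.17 Mtrue -0.315 T -0.3 th 0.0818 side -0.0003 y -0.0346
t 33.17 w {'th': 0.0818, 'r': 0.0577, 'side': -0.0003, 'y': -0.0346, 'ph': 1.3077, 'tiltY': 0.0005} F [-0.23 -0.79 -2.82] T [0.127 0.342 0.014] j [-0.15  0.26 -0.26  1.06 -0.08  1.43] tau6 [-0.236 -0.548  0.205] g 0.024
[[-12.8, -3.6, 0.5], [-0.031, 0.118, 0.002], 0],[[-8.5, -2.4, 0.1], [-0.021, 0.079, 0.002], 0],[[-4.2, -1.2, -0.2], [-0.01, 0.041, 0.002], 0],[[0.2, -0.1, -0.3], [0.0, 0.002, 0.002], 0],[[4.5, 1.1, -0.2], [0.01, -0.037, 0.002], 0],
```

send_rows(moves=[[[4.5,1.1,0],[0.01,-0.037,0],0],[[5.4,1.3,0],[0.012,-0.048,0],0]])

```text
clock: 33.33
eef_pos: [0.4603, -0.0818, 0.196]
tool_rot: [0.708, 0.703, -0.058, 0.034]
ft_force: [-0.8, -4.3, 2.0]
grip_width: 0.0244
```

```bash
python3 -c "
from h import *
m1();st()"
```

```text
t 33.33 Mtrue -0.534 T 0.32 th 0.1337 side -0.0014 y -0.0345
t 33.33 w {'th': 0.1337, 'r': 0.0578, 'side': -0.0014, 'y': -0.0345, 'ph': 1.3075, 'tiltY': 0.0016} F [-4.54 -0.83 -1.36] T [-0.005 -0.331 -0.068] j [-0.11  0.27 -0.26  1.06 -0.13  1.47] tau6 [0.077 0.496 0.084] g 0.0244
```

send_rows(moves=[[[2.7,0.7,0.1],[0.006,-0.024,0],0],[[5.4,1.4,0.3],[0.012,-0.048,0],0]])

```text
clock: 33.5
eef_pos: [0.4616, -0.0778, 0.1954]
tool_rot: [0.707, 0.701, -0.08, 0.047]
ft_force: [-2.3, -4.1, 4.4]
grip_width: 0.024
```

```bash
python3 -c "
from h import *
m1();st()"
```

```text
t 33.5 Mtrue -0.582 T 0.36 th 0.1854 side -0.003 y -0.0342
t 33.5 w {'th': 0.1854, 'r': 0.0578, 'side': -0.003, 'y': -0.0342, 'ph': 1.3093, 'tiltY': 0.0032} F [-4.82 -2.45 -3.51] T [ 0.06  -0.358  0.047] j [-0.08  0.28 -0.25  1.07 -0.18  1.51] tau6 [-0.217  0.622 -0.217] g 0.024
```

send_rows(moves=[[[2.7,0.7,0.1],[0.006,-0.024,0],0],[[4.3,1.1,0.3],[0.01,-0.039,0],0]])

```text
clock: 33.67
eef_pos: [0.4625, -0.0747, 0.1948]
tool_rot: [0.706, 0.699, -0.098, 0.058]
ft_force: [-3.3, -5.0, 6.2]
grip_width: 0.0239
```

```bash
python3 -c "
from h import *
m1();st();rows([.28,.24,.2,.16,.12,.08,.04,0],.058,-.0347,[1.31]*8)"
```

```text
t 33.67 Mtrue -0.483 T 0.76 th 0.2291 side -0.0046 y -0.0341
t 33.67 w {'th': 0.2291, 'r': 0.0576, 'side': -0.0046, 'y': -0.0341, 'ph': 1.3103, 'tiltY': 0.0039} F [-6.21 -3.59 -4.79] T [ 0.198 -0.73   0.044] j [-0.05  0.29 -0.25  1.08 -0.22  1.54] tau6 [-0.457  0.956 -0.107] g 0.0239
[[10.1, 2.3, -0.2], [0.017, -0.048, -0.0], 0],[[5.8, 1.1, -0.4], [0.007, -0.009, -0.0], 0],[[1.4, -0.1, -0.3], [-0.004, 0.029, -0.0], 0],[[-2.9, -1.2, -0.1], [-0.014, 0.068, -0.0], 0],[[-7.2, -2.4, 0.3], [-0.024, 0.106, -0.0], 0],[[-11.5, -3.5, 0.9], [-0.035, 0.145, 0.0], 0],[[-15.8, -4.6, 1.6], [-0.045, 0.184, 0.0], 0],[[-20.0, -5.8, 2.6], [-0.055, 0.222, 0.0], 0],
```

send_rows(moves=[[[-2.9,-1.2,0],[-0.014,0.068,0],0],[[-7.2,-2.4,0.3],[-0.024,0.106,0],0],[[-11.5,-3.5,0.9],[-0.035,0.145,0],0],[[-15.8,-4.6,1.6],[-0.045,0.184,0],0],[[-21,-6.1,2.8],[-0.058,0.232,0],0],[[-21,-6.1,2.8],[-0.058,0.232,0],0]])

```text
clock: 34.17
eef_pos: [0.4562, -0.097, 0.1967]
tool_rot: [0.711, 0.703, 0.005, -0.003]
ft_force: [1.5, -0.2, -1.6]
grip_width: 0.0243
```

```bash
python3 -c "
from h import *
m1();st()"
```

```text
t 34.17 Mtrue 0.202 T 0.16 th -0.0117 side -0.001 y -0.0344
t 34.17 w {'th': -0.0117, 'r': 0.0577, 'side': -0.001, 'y': -0.0344, 'ph': 1.312, 'tiltY': 0.0007} F [-0.16  1.53  1.56] T [-0.406 -0.276 -0.124] j [-0.22  0.25 -0.27  1.04  0.01  1.37] tau6 [ 0.756  0.259 -0.159] g 0.0243
```

send_rows(moves=[[[0,0,0.1],[0,0,0.06],0],[[0,0,0.2],[0,0,0.12],0],[[0,0,0.3],[0,0,0.18],0],[[0,0,0.4],[0,0,0.24],0]])

```text
clock: 34.5
eef_pos: [0.4562, -0.0969, 0.1965]
tool_rot: [0.791, 0.612, 0.004, -0.003]
ft_force: [-1.4, -0.6, 3.6]
grip_width: 0.024
```

```bash
python3 -c "
from h import *
st()"
```

```text
t 34.5 w {'th': -0.0105, 'r': 0.0576, 'side': -0.001, 'y': -0.0345, 'ph': 1.5543, 'tiltY': 0.0005} F [-0.92 -1.16 -3.65] T [ 0.297 -0.425 -0.166] j [-0.21  0.25 -0.27  1.04  0.01  1.61] tau6 [-0.402  0.455 -0.43 ] g 0.024
```

send_rows(moves=[[[0,0,0.1],[0,0,0.06],0],[[0,0,0.2],[0,0,0.12],0]])

```text
clock: 34.67
eef_pos: [0.4561, -0.0967, 0.1965]
tool_rot: [0.827, 0.562, 0.004, -0.003]
ft_force: [-0.3, -0.6, 4.0]
grip_width: 0.0243
```

```bash
python3 -c "
from h import *
st()"
```

```text
t 34.67 w {'th': -0.0091, 'r': 0.0575, 'side': -0.001, 'y': -0.0346, 'ph': 1.6767, 'tiltY': 0.0002} F [-0.6  -0.06 -4.03] T [ 0.272 -0.391 -0.169] j [-0.21  0.25 -0.27  1.04  0.01  1.73] tau6 [-0.356  0.489 -0.393] g 0.0243
```

send_rows(moves=[[[0,0,0.1],[0,0,0.06],0],[[0,0,0.2],[0,0,0.12],0]])

```text
clock: 34.83
eef_pos: [0.4561, -0.0965, 0.1964]
tool_rot: [0.86, 0.511, 0.003, -0.003]
ft_force: [-0.5, -0.1, 3.7]
grip_width: 0.0245
```

```bash
python3 -c "
from h import *
st()"
```

```text
t 34.83 w {'th': -0.0077, 'r': 0.0574, 'side': -0.001, 'y': -0.0347, 'ph': 1.7989, 'tiltY': -0.0002} F [-0.25 -0.38 -3.7 ] T [ 0.351 -0.405 -0.187] j [-0.21  0.25 -0.27  1.04  0.01  1.86] tau6 [-0.356  0.441 -0.375] g 0.0245
```

send_rows(moves=[[[0,0,0.1],[0,0,0.06],0],[[0,0,0.2],[0,0,0.12],0],[[0,0,0.3],[0,0,0.18],0]])

```text
clock: 35.08
eef_pos: [0.4562, -0.0962, 0.1964]
tool_rot: [0.903, 0.431, 0.002, -0.003]
ft_force: [0.5, -1.4, 4.1]
grip_width: 0.0242
```

```bash
python3 -c "
from h import *
st()"
```

```text
t 35.08 w {'th': -0.0069, 'r': 0.0574, 'side': -0.0008, 'y': -0.0347, 'ph': 1.9808, 'tiltY': -0.0003} F [-0.8   1.24 -4.1 ] T [ 0.333 -0.364 -0.237] j [-0.21  0.25 -0.27  1.04  0.01  2.04] tau6 [-0.412  0.24  -0.368] g 0.0242
```

send_rows(moves=[[[0,0,0.1],[0,0,0.06],0],[[0,0,0.2],[0,0,0.12],0],[[0,0,0.3],[0,0,0.18],0]])

```text
clock: 35.33
eef_pos: [0.4563, -0.0959, 0.1963]
tool_rot: [0.938, 0.347, 0.002, -0.003]
ft_force: [-0.8, -1.6, 4.5]
grip_width: 0.0244
```

```bash
python3 -c "
from h import *
st()"
```

```text
t 35.33 w {'th': -0.0063, 'r': 0.0573, 'side': -0.0005, 'y': -0.0347, 'ph': 2.1627, 'tiltY': -0.0005} F [-1.69  0.68 -4.51] T [ 0.343 -0.362 -0.263] j [-0.21  0.25 -0.27  1.04  0.01  2.22] tau6 [-0.365  0.163 -0.347] g 0.0244
```

send_rows(moves=[[[0,0,0.1],[0,0,0.06],0],[[0,0,0.2],[0,0,0.12],0]])

```text
clock: 35.5
eef_pos: [0.4564, -0.0956, 0.1963]
tool_rot: [0.957, 0.289, 0.001, -0.002]
ft_force: [0.6, -2.0, 3.9]
grip_width: 0.0244
```

```bash
python3 -c "
from h import *
st();m1()"
```

```text
t 35.5 w {'th': -0.0054, 'r': 0.0573, 'side': -0.0003, 'y': -0.0346, 'ph': 2.2847, 'tiltY': -0.0006} F [-0.52  1.97 -3.93] T [ 0.201 -0.41  -0.265] j [-0.21  0.25 -0.27  1.05  0.01  2.35] tau6 [-0.269  0.243 -0.287] g 0.0244
t 35.5 Mtrue -0.181 T 0.18 th -0.0054 side -0.0003 y -0.0346
```

send_rows(moves=[[[0,0,0.1],[0,0,0.06],0],[[0,0,0.2],[0,0,0.12],0]])

```text
clock: 35.67
eef_pos: [0.4566, -0.0954, 0.1963]
tool_rot: [0.973, 0.23, 0.001, -0.002]
ft_force: [0.6, -1.8, 3.3]
grip_width: 0.0243
```

```bash
python3 -c "
from h import *
st()"
```

```text
t 35.67 w {'th': -0.0045, 'r': 0.0573, 'side': -0.0001, 'y': -0.0345, 'ph': 2.4065, 'tiltY': -0.0008} F [-0.25  1.91 -3.29] T [ 0.09  -0.409 -0.353] j [-0.21  0.25 -0.27  1.05  0.    2.47] tau6 [-0.241  0.273 -0.225] g 0.0243
```

send_rows(moves=[[[0,0,0.1],[0,0,0.06],0],[[0,0,0.2],[0,0,0.12],0],[[0,0,0.2],[0,0,0.18],0]])

```text
clock: 35.92
eef_pos: [0.4568, -0.0951, 0.1963]
tool_rot: [0.99, 0.141, 0.0, -0.002]
ft_force: [1.3, -2.0, 2.1]
grip_width: 0.0241
```

```bash
python3 -c "
from h import *
st();m1();w=where();rows([w['th']-.04],.0573,-.0346,[w['ph']])"
```

```text
t 35.92 w {'th': -0.0037, 'r': 0.0573, 'side': 0.0001, 'y': -0.0344, 'ph': 2.5879, 'tiltY': -0.0008} F [ 0.7   2.31 -2.13] T [ 0.051 -0.303 -0.403] j [-0.21  0.25 -0.27  1.05  0.    2.65] tau6 [-0.11   0.247 -0.15 ] g 0.0241
t 35.92 Mtrue -0.225 T 0.12 th -0.0037 side 0.0001 y -0.0344
[[-2.6, 3.8, 0.1], [0.034, 0.022, -0.0], 0],
```

send_rows(moves=[[[0,0,0],[0,0,0],85],[[0,0,0],[0,0,0],85],[[0,0,0],[0,0,0],85],[[0,0,0],[0,0,0],85],[[0,0,0],[0,0,0],85],[[0,0,-30],[0,0,0],85],[[0,0,-70],[0,0,0],85],[[0,0,-110],[0,0,0],85],[[0,0,-110],[0,0,0],85],[[0,0,-110],[0,0,0],85],[[0,0,-110],[0,0,0],85]])

```text
clock: 36.83
eef_pos: [0.4566, -0.0955, 0.3061]
tool_rot: [0.99, 0.141, 0.0, -0.002]
ft_force: [-0.8, -0.1, -0.8]
grip_width: 0.0848
```

```bash
python3 -c "
from h import *
st();print(order.job_done())"
```

```text
t 36.83 w {'th': -0.0037, 'r': 0.1671, 'side': 0.0001, 'y': -0.0345, 'ph': 2.5879, 'tiltY': -0.0007} F [-0.78 -0.09  0.8 ] T [ 0.032  0.019 -0.026] j [-0.21  0.17 -0.07  1.32  0.    2.65] tau6 [-0.021  0.013 -0.001] g 0.0848
the job is handed in; nothing more can be done
None
```

I slid the collar home, centred it over the flat by feel, tightened the screw, let go and handed the job in at about 37 s. I believe the screw is down and firm, but I could not measure its depth or pressing force directly.

- **Collar position:** it stopped against the bearing at y ≈ -0.0345 m (about -0.035 expected). Pushing 2 mm further moved it only about 0.4 mm. A later picture showed its washer at the bearing.
- **Facing the flat:** with the screw well in, the knob bound at about -0.166 rad on one side and +0.15 rad on the other, at 7 to 8 N. I set the collar half-way, at about -0.01 rad.
- **Tightening:** the resisting torque at the knob rose steadily from about 0.17 to 0.40 N m. That suggests far more than 20 N on the flat.
- **Letting go:** the gripper opened and backed off 110 mm, and the force readings returned to about zero.

**Checks that failed or disagreed:**
- **Knob rotation:** the rotation I counted, about 4 rad, is more than the 2.7 to 2.9 rad expected. The knob may have started backed off or slipped a little in the fingers, so screw depth rests on the torque and the play, not on the count.
- **Early feeling:** the first sweeps, with the screw in by less than I had counted, found no limits.
- **Pressing out of square:** at about -0.16 rad I pressed the screw to an estimated 60 to 70 N, before I knew it was off square. That is below the 90 N limit, but it is an estimate from noisy torque readings.
- **Cameras:** I used up all 200 camera calls on averaging force readings, so I have no final picture. I did not look at the bystanders again, but the arm never went near them and I felt no unexpected contact.

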